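# Check the oil of a bench vacuum pump with its dipstick

## Task

Check the vacuum pump's oil: take the wiped dipstick off the freely turning round tray, push it into the pump's sloping dipstick tube until its collar sits fully home on the mouth, then draw it right out. Finish still holding it in the gripper, level and still, more than 15 cm above the bench and touching nothing else, so the mark near its tip can be read. Never let its tip point upwards (the oil would run to the handle), leave the things on the bench where they stand and knock nothing else over or off the tray.

Things in the scene. Friction and masses are not known exactly. Their poses are not given: they have to be found in the camera images.
- dipstick_handle (a point): Centre of the loose dipstick's handle: a black ribbed block, 46 mm long (x), 16 mm wide (y), 30 mm high (z) as it lies on the tray, this point 15 mm above the tray; grip it from above across the 16 mm. x runs along the stick from handle to tip, z is up as it lies. Stick: 65 to 110 g, balance point 20 mm from here towards the tip.
- dipstick_collar (a point): Centre of the tip-side face of the collar (a disc 30 mm across, 5 mm thick, against the handle): the face that seats on the tube's mouth. On the stick's axis, 28 mm from the handle's centre; axes as dipstick_handle.
- dipstick_tip (a point): Tip of the dipstick, on its axis 148 mm from the handle's centre and 120 mm from the collar's seating face; axes as dipstick_handle. The rod is bare aluminium, 8 mm in diameter, with two dark rings and a tapered tip (last 7 mm).
- tube_mouth (a point): Centre of the mouth of the steel tube on the pump's side, 133 mm above the bench. z is the tube's axis, up and out of it at 40 degrees above the horizontal (the stick goes in along -z); x level; y up and over the pump. Mouth 28 mm outside, 20 mm inside, narrowing within 13 mm to a 13 mm bore; the rim is a flat stop and all 120 mm of rod go in.
- pump: Fixed vacuum pump, 360 mm long (x), 130 mm wide (y); origin under its centre. Grey oil case at its -x end, top 158 mm high; on it, away from the tube, an intake flange to 197 mm and a black exhaust filter to 209 mm. Blue motor at its +x end, terminal box to 174 mm. The tube leaves the case's -y side, 75 mm long; its mouth is at (-80, -122, 133) mm.
- turntable: Round revolving tray, 270 mm in diameter, its blue-matted top 30 mm above the bench; origin on the bench under its centre. It turns freely about the vertical at the lightest touch and has no stop.
- vial_jar: Bystander on the tray: small amber jar with black cap, 38 mm in diameter and 45 mm high; origin under its centre, z up.
- plug: Bystander on the tray: brass screw plug, 36 mm in diameter and 26 mm high; origin under its centre, z up.
- beaker: Bystander: open yellow plastic beaker, 80 mm in diameter, 125 mm high; origin under its centre.
- reagent: Bystander: glass bottle with blue cap, 72 mm in diameter, 150 mm high; origin under its centre.
- powder_jar: Bystander: white plastic jar, 90 mm in diameter, 120 mm high; origin under its centre.
- tub: Bystander: board tub with wooden lid, 80 mm in diameter, 85 mm high; origin under its centre.
- small_jar: Bystander: small clear jar with blue cap, 44 mm in diameter, 55 mm high; origin under its centre.
Mind the look-alikes: they are no part of the job. Leave any turquoise look-alike of the part that bears dipstick_handle alone.

How it is judged:
On the way, in this order (a step that is already met when the one before it is completed fails the run):
1. the dipstick is held in the gripper and lifted off the tray (contact force between dipstick and the fingers above 1 N and contact force between dipstick and turntable below 0.05 N and height (world z) of dipstick_collar above 0.07 m), for 0.1 s.
2. the rod is in the tube and the collar is home on its mouth (z of dipstick_collar in the frame of tube_mouth below 0.004 m and distance between dipstick_collar and tube_mouth below 0.007 m and angle between the x axis of dipstick_collar and the z axis of tube_mouth, either way round below 0.12 rad and z of dipstick_tip in the frame of tube_mouth below -0.11 m), for 0.1 s.
3. the dipstick is drawn right out of the tube, still held (contact force between dipstick and the fingers above 1 N and z of dipstick_tip in the frame of tube_mouth above 0.003 m), for 0.05 s.
At the end, for the whole second after the job is handed in: The dipstick is held by the fingers (over 1 N), level within 10 degrees, still (under 20 mm/s), tip and handle each more than 150 mm above the bench, the tip more than 20 mm from the tube's mouth, touching neither pump, tray, bench nor any bystander (contact force between dipstick and the fingers above 1 N and contact force between dipstick and pump below 0.05 N and contact force between dipstick and turntable below 0.05 N and contact force between dipstick and beaker below 0.05 N and contact force between dipstick and reagent below 0.05 N and contact force between dipstick and powder_jar below 0.05 N and contact force between dipstick and tub below 0.05 N and contact force between dipstick and small_jar below 0.05 N and contact force between dipstick and table below 0.05 N and angle between dipstick_tip's own x axis and vertical between 1.3963 and 1.7453 rad and height (world z) of each of dipstick_tip, dipstick_handle above 0.15 m and linear speed of dipstick below 0.02 m/s and distance between dipstick_tip and tube_mouth above 0.02 m); the arm keeps its last pose, push and grip.
It fails at once if the dipstick's tip points more than 20 degrees upwards (angle between dipstick_tip's own x axis and vertical below 1.2217 rad).
It fails at once if a bystander on the bench is moved more than 40 mm (distance of any of beaker, reagent, powder_jar, tub, small_jar from where it was at the start of the episode above 0.04 m).
It fails at once if a thing on the tray is knocked over or off (angle between any of vial_jar, plug's own z axis and vertical above 0.5 rad or height (world z) of any of vial_jar, plug below 0.02 m).
It also fails if it takes over 50 s, if anything falls off the work surface, if the arm or the gripper's body presses on something with over 40 N, if the wrist force passes 120 N, or if a joint passes its speed limit or range.

## Robot

A 6-joint arm with a two-finger parallel gripper is mounted at the origin on the work surface. World frame = base frame: x ahead of the robot, y to its left, z up, the work surface at z = 0. Lengths are in m, angles in rad, forces in N, time in s.
With the tool pointing down it reaches from about 0.225 to 0.875 m from the base axis. Payload 3.4 kg.
Tool frame: the origin (TCP) lies at the very end of the fingers, on their centre line; the grasp point (between the pads) lies behind it (manip.tcp_to_grasp is the z of the grasp point in the tool frame, in m); z points along the fingers, y is the direction in which the jaws open and shut (so a half turn about z gives the same grasp; the last joint's range is limited). The gripper opens to 85 mm and grips with 20 to 120 N. Pads are 22 mm wide; open, the fingers measure 114 mm over their backs; the gripper's body (76 mm by 85 mm) begins 54 mm behind the grasp point. The pads swing forward as they close: fully open they stand 13 mm farther back than shut.
Start: joints at [1.177, 0.276, 1.505, -0, 1.361, -0.121], TCP at [0.155, 0.554, 0.206] pointing down, gripper open.
Joint ranges: [-2.89, 2.89], [-0.75, 2.08], [0.22, 2.7], [-1.18, 4.32], [0.11, 2.71], [-2.7, 2.7]. Speed limits (rad/s): [2.57, 2.57, 3.14, 3.14, 3.14, 3.14].

## Interface

Orientations are given as a unit quaternion [w, x, y, z].
In Python, from rig import manip, eyes gives the robot as it stands.
- The arm moves only by the tool servo_tool, never from a script. Its argument "increments" is a list of rows, each an object with "slide": the shift along the tool's x, y, z in m, a list of three; "spin": the turn about the tool's z in degrees. A call has 1 to 8 rows; each row shifts and turns the commanded pose from where the row before left it, along the tool's axes as they then stand; what a row does not reach is not made up. A row lasts 1/10 s, in which the tool goes at most 50 mm and 8.59 degrees, less where a joint would pass 70% of its speed; a pose out of reach is approached as far as the arm can. A call is refused whole if a number of a shift passes 0.05 or a number of a turn 8.59, either way. A call with a gripper value outside its range is refused whole. "hand" is the opening, from 0 (shut) to 1 (fully open), set as the call begins (left out, the last holds). The fingers move at their own pace and stop on an object; "newtons" is the grip in N (left out, the last holds). Time passes only in rows, so rows that do not move let the fingers close. It gives the time, the measured TCP pose, the force and the opening at its end, in the units of the state.
- manip.get_state(): the state, without advancing time (a new reading comes with each control period).
- eyes.get_image(name): name is "scene" or "top" or "wrist"; returns the picture (420x560x3 uint8, blue, green, red); there is no depth.
- eyes.calibration(name): a dict with "fx", "fy", "cx", "cy" (pixels), "k1" (the pictures are not rectified: a ray, as slopes to the right and down, at radius r is drawn at 1 + k1 r^2 times it, then the intrinsics apply), "rvec" (rotation vector, rad) and "tvec" (3), from world to camera coordinates, as OpenCV has them; the wrist camera has in their place "hand_eye" (4x4, takes a point from camera to tool coordinates, whose origin is the TCP and whose axes are the flange's). Camera axes: x right, y down, z forward; pixel columns grow to the right and rows downward; lengths in m; the calibration is good to about 2 mm. A picture is of the moment at which its call begins: read the wrist's pose just before it. calibration takes no time and is no camera call.
- manip.sign_off(): hands the job in, once; it reports no verdict.
The state is a dict: "clock": time; "qpos": joint angles; "qd": joint speeds; "effort": joint torques, N m; "position": TCP position; "ee_rot": TCP orientation; "contact_force": force on the tool from outside, world axes, zero at the start; "moment": the same for the moment, N m; "width": finger opening in m.
Only numpy, scipy, OpenCV 4.12 (cv2) and the standard library are available. Lean on these libraries where they do the work, as an engineer would, in place of code of your own. Each camera call takes 0.05 s, during which the arm holds its last target.

## Working session

There is one attempt and no reset: what is moved stays moved. The work goes in short steps, Python scripts to look and compute and a tool call to move; the robot and the scene stay as the last step left them, time stands still between calls to the robot, and variables do not carry over. Pictures are saved under pics/ and viewed, and the job is handed in when it is done.

Besides the shell and the picture viewer there is one more tool, called by a JSON object that holds its "fn" and its "kwargs". servo_tool: Moves the arm, as the interface text tells. Its arguments: {"type":"object","properties":{"increments":{"type":"array","items":{"type":"object","properties":{"slide":{"type":"array","items":{"type":"number"}},"spin":{"type":"number"}}}},"hand":{"type":"number"},"newtons":{"type":"number"}},"required":["increments"]}

```bash
ls; mkdir -p pics; python3 - <<'E'
from rig import manip, eyes
import cv2, numpy as np
np.set_printoptions(precision=4,suppress=True)
s=manip.get_state(); print(s); print(manip.tcp_to_grasp)
for n in ["scene","top","wrist"]:
    c=eyes.calibration(n); print(n,c)
    cv2.imwrite(f"pics/{n}0.png",eyes.get_image(n))
E
```

```text
pics
{'clock': 0.0, 'qpos': array([ 1.177 ,  0.2766,  1.5061,  0.    ,  1.3607, -0.121 ]), 'qd': array([-0.0007,  0.0002,  0.0006,  0.0003, -0.0002,  0.0016]), 'effort': array([  0.0015, -41.6768, -24.5806,   0.0003,   0.0107,   0.    ]), 'position': array([0.1547, 0.5532, 0.2048]), 'ee_rot': array([-0.0002,  0.136 ,  0.9907, -0.0009]), 'contact_force': array([ 0.7164, -0.4951,  0.1004]), 'moment': array([-0.05  , -0.0106, -0.0122]), 'width': 0.0854493767636481}
-0.0187
scene {'fx': 414.9912080258479, 'fy': 414.9912080258479, 'cx': 283.4909999092744, 'cy': 212.34056619828496, 'k1': 0.008293777452191937, 'rvec': array([ 1.7578,  1.3493, -0.7852]), 'tvec': array([-0.1418, -0.1455,  1.3166])}
top {'fx': 517.7414370332759, 'fy': 517.7414370332759, 'cx': 281.00370477309247, 'cy': 209.2225466031168, 'k1': -0.09574282990221401, 'rvec': array([ 2.1822, -2.1197,  0.1415]), 'tvec': array([0.0097, 0.5307, 1.4189])}
wrist {'fx': 377.1785864811747, 'fy': 377.1785864811747, 'cx': 277.58082698702435, 'cy': 211.2011101422665, 'k1': -0.09429627385993575, 'hand_eye': array([[ 0.0011, -0.9451, -0.3267,  0.0836],
       [ 1.    ,  0.0006,  0.0019, -0.0005],
       [-0.0016, -0.3267,  0.9451, -0.1671],
       [ 0.    ,  0.    ,  0.    ,  1.    ]])}
```

View pics/scene0.png

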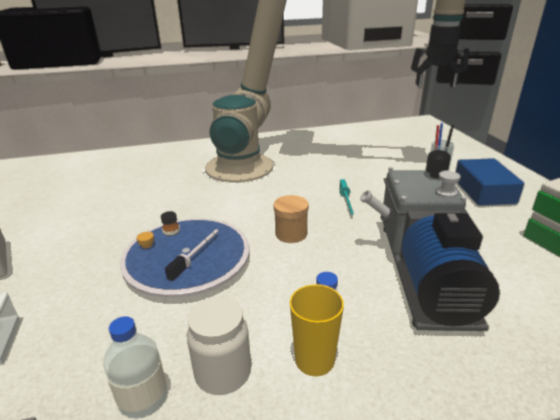

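View pics/top0.png

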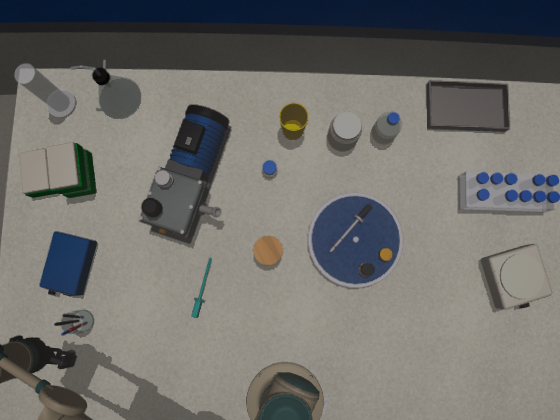

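View pics/wrist0.png

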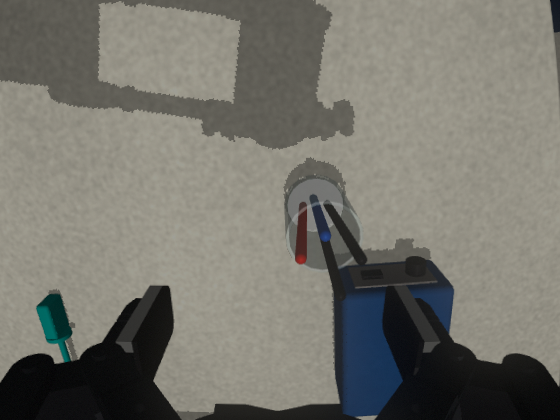

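Candidates: black-handled stick on the tray, top (363,212) / scene (177,267), and the turquoise one on the bench, top (199,300) / scene (346,190). By the description it's the black one on the blue tray. Next, measure it and check close crops.

```bash
cat > h.py <<'E'
import numpy as np, cv2
from scipy.spatial.transform import Rotation as R
from rig import manip, eyes
np.set_printoptions(precision=4,suppress=True)
def undist(c,uv):
    p=(np.array(uv,float)-[c['cx'],c['cy']])/[c['fx'],c['fy']]
    q=p.copy()
    for _ in range(20): q=p/(1+c['k1']*(q@q))
    return np.r_[q,1]
def q2R(q): return R.from_quat(np.r_[q[1:],q[0]]).as_matrix()
def cam(n,st=None):
    c=eyes.calibration(n)
    if n!='wrist':
        A=cv2.Rodrigues(c['rvec'])[0]; return c,A.T,-A.T@c['tvec']
    T=np.eye(4);T[:3,:3]=q2R(st['ee_rot']);T[:3,3]=st['position']
    T=T@c['hand_eye']; return c,T[:3,:3],T[:3,3]
def ray(n,uv,st=None):
    c,Rw,o=cam(n,st); d=Rw@undist(c,uv); return o,d/np.linalg.norm(d)
def plane(n,uv,z,st=None):
    o,d=ray(n,uv,st); return o+d*(z-o[2])/d[2]
def tri(rays):
    A=0;b=0
    for o,d in rays:
        P=np.eye(3)-np.outer(d,d);A=A+P;b=b+P@o
    x=np.linalg.solve(A,b); return x,[np.linalg.norm((np.eye(3)-np.outer(d,d))@(x-o)) for o,d in rays]
def proj(n,X,st=None):
    c,Rw,o=cam(n,st); p=Rw.T@(np.array(X)-o); p=p[:2]/p[2]; p=p*(1+c['k1']*(p@p)); return p*[c['fx'],c['fy']]+[c['cx'],c['cy']]
def crop(im,x0,y0,x1,y1,k,fn): cv2.imwrite(fn,cv2.resize(im[y0:y1,x0:x1],None,fx=k,fy=k,interpolation=cv2.INTER_CUBIC))
E
python3 - <<'E'
from h import *
t=cv2.imread('pics/top0.png');s=cv2.imread('pics/scene0.png')
crop(t,300,185,410,295,5,'pics/c1.png');crop(t,140,160,230,250,6,'pics/c2.png');crop(s,350,140,480,240,6,'pics/c3.png');crop(s,110,200,260,310,5,'pics/c4.png')
for k,uv,z in [('handle',(363,212),.045),('tip',(331,250),.045),('tabc',(355,239),.03),('mouth',(215,211),.133),('tub',(268,250),.085),('smalljar',(270,169),.055),('beaker',(294,112),.125),('powder',(347,127),.12),('reag',(394,117),.15),('plug',(386,255),.056),('vial',(367,269),.075)]:
    print(k,plane('top',uv,z))
E
```

```text
handle [ 0.5278 -0.2042  0.045 ]
tip [ 0.4192 -0.1164  0.045 ]
tabc [ 0.4527 -0.1847  0.03  ]
mouth [0.5074 0.1976 0.133 ]
tub [0.4121 0.0566 0.085 ]
smalljar [0.6404 0.0592 0.055 ]
beaker [ 0.7852 -0.0027  0.125 ]
powder [ 0.7491 -0.1477  0.12  ]
reag [ 0.772  -0.2698  0.15  ]
plug [ 0.4089 -0.2672  0.056 ]
vial [ 0.3688 -0.2119  0.075 ]
```

View pics/c1.png

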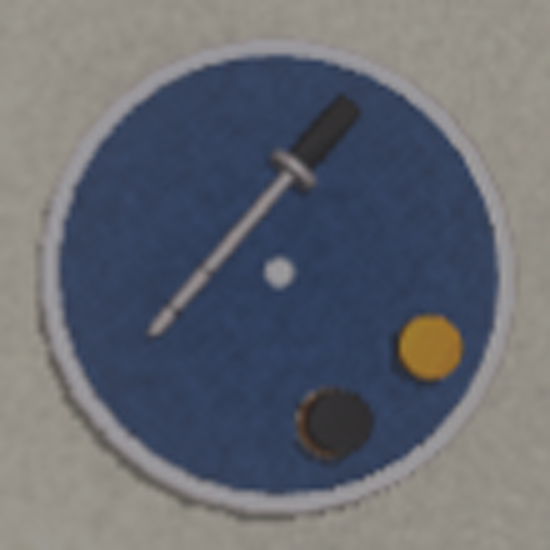

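View pics/c2.png

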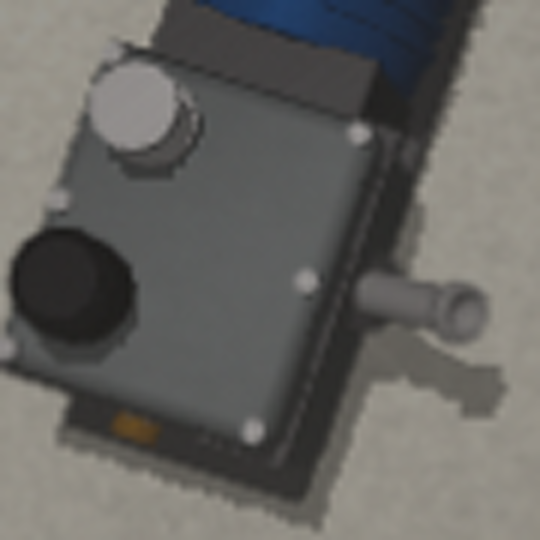

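View pics/c3.png

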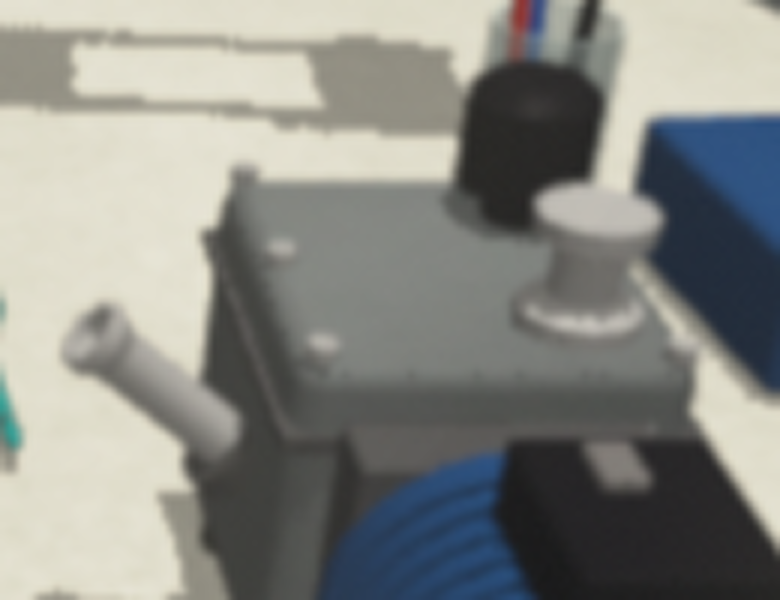

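View pics/c4.png

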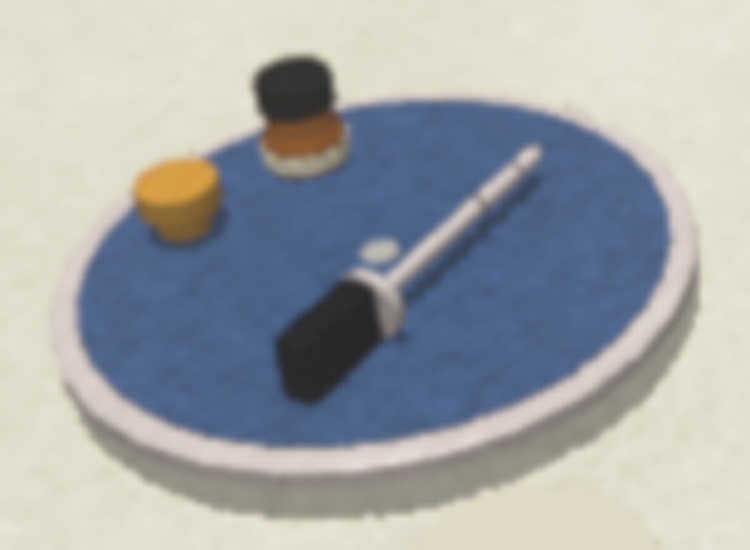

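Crops show the black ribbed-handle stick on the tray (top: handle ~(365,211), tip ~(331,251)). They also show the tube mouth at top (217,211) and scene (367,194). The tool can only point down, so I'll swivel the stick in a light grip using the mouth's funnel. First, the geometry.

```bash
python3 - <<'E'
from h import *
t=cv2.imread('pics/top0.png')
m,e=tri([ray('top',(217.5,211.3)),ray('scene',(367.2,194.2))]);print('mouth tri',m,e)
print('mouth plane',plane('top',(217.5,211.3),.133),plane('scene',(367.2,194.2),.133))
# pump case lid screws/base for yaw: tube base in top
b=plane('top',(140+372/6,160+293/6),.092);print('tube base',b)
# case lid edges in crop c2: corners right-top(358,133) right-bottom(252,432) screws
p=[plane('top',(140+x/6,160+y/6),.158) for x,y in [(358,133),(252,432)]];print(p);d=p[0]-p[1];print('pump x yaw deg',np.degrees(np.arctan2(d[1],d[0])))
for n,uv,z in [('top',(300+326/5,185+132/5),.06),('top',(300+157/5,185+329/5),.045),('top',(300+290/5,185+169/5),.05),('scene',(110+538/5,200+152/5),.045)]: print(plane(n,uv,z))
f=lambda n,uv,z:plane(n,uv,z)
print('tabc',f('top',(300+279/5,185+272/5),.03))
E
```

```text
mouth tri [0.5081 0.1943 0.134 ] [np.float64(0.003718132193762311), np.float64(0.0037181321937622973)]
mouth plane [0.5068 0.191  0.133 ] [0.5068 0.1991 0.133 ]
tube base [0.5175 0.2386 0.092 ]
[array([0.5784, 0.2377, 0.158 ]), array([0.4474, 0.2768, 0.158 ])]
pump x yaw deg -16.587798566858414
[ 0.5276 -0.208   0.06  ]
[ 0.417  -0.1176  0.045 ]
[ 0.5076 -0.1897  0.05  ]
[ 0.4219 -0.1118  0.045 ]
tabc [ 0.4517 -0.187   0.03  ]
```

{"fn": "servo_tool", "kwargs": {"increments": [{"slide": [0,0,-0.03],"spin": 3},{"slide": [-0.02,-0.045,0],"spin": 5},{"slide": [-0.02,-0.045,0],"spin": 5},{"slide": [-0.02,-0.045,0],"spin": 5},{"slide": [-0.02,-0.045,0],"spin": 5},{"slide": [-0.02,-0.045,0]},{"slide": [-0.02,-0.045,0]},{"slide": [-0.02,-0.045,0]}], "hand": 1, "newtons": 20}}

```text
$.increments[5]: bad value
```

{"fn": "servo_tool", "kwargs": {"increments": [{"slide": [0,0,-0.03],"spin": 3},{"slide": [-0.02,-0.045,0],"spin": 5},{"slide": [-0.02,-0.045,0],"spin": 5},{"slide": [-0.02,-0.045,0],"spin": 5},{"slide": [-0.02,-0.045,0],"spin": 5},{"slide": [-0.02,-0.045,0],"spin": 0},{"slide": [-0.02,-0.045,0],"spin": 0},{"slide": [-0.02,-0.045,0],"spin": 0}], "hand": 1, "newtons": 20}}

```text
clock: 0.95
position: [0.1091, 0.2129, 0.2353]
ee_rot: [0.0, 0.33, 0.944, -0.0]
contact_force: [0.6, -0.5, 0.6]
width: 0.0853
```

{"fn": "servo_tool", "kwargs": {"increments": [{"slide": [-0.049,-0.005,0],"spin": 0},{"slide": [-0.049,-0.005,0],"spin": 0},{"slide": [-0.049,-0.005,0],"spin": 0},{"slide": [-0.049,-0.005,0],"spin": 0},{"slide": [-0.049,-0.005,0],"spin": 0},{"slide": [-0.049,-0.005,0],"spin": 0},{"slide": [-0.049,-0.005,0],"spin": 0},{"slide": [-0.049,-0.005,0],"spin": 0}]}}

```text
clock: 1.75
position: [0.3789, -0.0473, 0.2356]
ee_rot: [0.0, 0.332, 0.943, 0.0]
contact_force: [0.2, 1.0, 0.4]
width: 0.0854
```

{"fn": "servo_tool", "kwargs": {"increments": [{"slide": [-0.049,-0.006,0.01],"spin": 0},{"slide": [-0.049,-0.006,0.01],"spin": 0},{"slide": [-0.049,-0.006,0.01],"spin": 0},{"slide": [-0.047,-0.006,0.01],"spin": 0},{"slide": [0,0,0],"spin": 0}]}}

```text
clock: 2.25
position: [0.5171, -0.1889, 0.1929]
ee_rot: [-0.0, 0.332, 0.943, -0.001]
contact_force: [-0.1, 0.4, -0.0]
width: 0.0855
```

```bash
python3 - <<'E'
from h import *
import pickle
s=manip.get_state();print(s['clock'],s['position'],s['ee_rot'],s['qpos'])
im=eyes.get_image('wrist');cv2.imwrite('pics/w1.png',im);pickle.dump(s,open('s1.pkl','wb'))
E
```

```text
2.25 [ 0.5171 -0.1889  0.1929] [-0.0003  0.3322  0.9432 -0.0005] [-0.4758  0.2471  1.578  -0.0012  1.317  -1.3691]
```

View pics/w1.png

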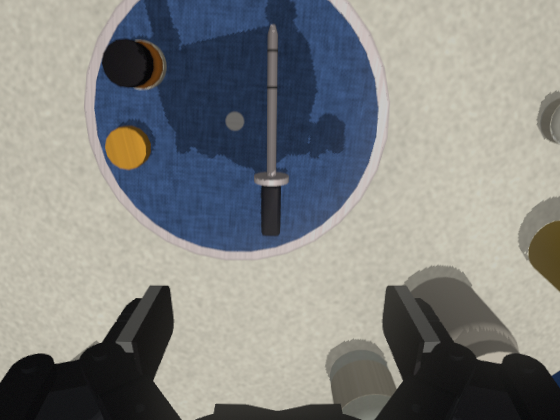

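Wrist view: handle about (270,211), collar (271,179), tip (273,26); only this black-handled stick is on the tray, with vial and plug well to the left.

```bash
python3 - <<'E'
from h import *
import pickle
s=pickle.load(open('s1.pkl','rb'))
tip=plane('wrist',(272.8,25),.045,s); tt=plane('top',(300+157/5,185+329/5),.045)
col=plane('wrist',(271,184),.045,s)
g=plane('wrist',(270.5,213),.060,s)
print(tip,tt,col,g)
d=col-tip; d/=np.linalg.norm(d); print('yaw stick(handle->tip)',np.degrees(np.arctan2(-d[1],-d[0])),'len',np.linalg.norm(col-tip))
h=tip+d*.148; print('handle',h)
Rm=q2R(s['ee_rot']);print('toolx yaw',np.degrees(np.arctan2(Rm[1,0],Rm[0,0])))
tgt=h+d*.003; print('delta tool',Rm.T@(np.r_[tgt[:2],.035]-s['position']))
print(proj('wrist',h+[0,0,.015],s),proj('wrist',h+d*.023+[0,0,.015],s),proj('wrist',h-d*.023+[0,0,.015],s))
E
```

```text
[ 0.4161 -0.1124  0.045 ] [ 0.417  -0.1176  0.045 ] [ 0.5139 -0.1934  0.045 ] [ 0.5303 -0.2069  0.06  ]
yaw stick(handle->tip) 140.36793444835482 len 0.1270377865900394
handle [ 0.5301 -0.2068  0.045 ]
toolx yaw 141.20060739099216
delta tool [-0.0243 -0.0057  0.1579]
[270.4539 212.6759] [270.2038 237.8363] [270.7225 186.2968]
```

{"fn": "servo_tool", "kwargs": {"increments": [{"slide": [-0.012,-0.003,0.02],"spin": 0.8},{"slide": [-0.012,-0.003,0.03],"spin": 0},{"slide": [0,0,0.03],"spin": 0},{"slide": [0,0,0.02],"spin": 0},{"slide": [0,0,0.0],"spin": 0}], "hand": 0.6}}

```text
clock: 2.8
position: [0.5256, -0.2019, 0.0934]
ee_rot: [-0.004, 0.337, 0.941, 0.001]
contact_force: [-0.1, 0.1, 0.3]
width: 0.051
```

```bash
python3 - <<'E'
from h import *
s=manip.get_state();print(s['clock'],s['position'],s['ee_rot'],s['width'])
im=eyes.get_image('wrist');cv2.imwrite('pics/w2.png',im)
Rm=q2R(s['ee_rot']);print('delta tool',Rm.T@(np.r_[.5301+.0023,-.2068-.0019,.035]-s['position']))
E
```

```text
2.8 [ 0.5256 -0.2019  0.0934] [-0.0037  0.3371  0.9415  0.0007] 0.05096218413673041
delta tool [-0.01   -0.0008  0.0583]
```

View pics/w2.png

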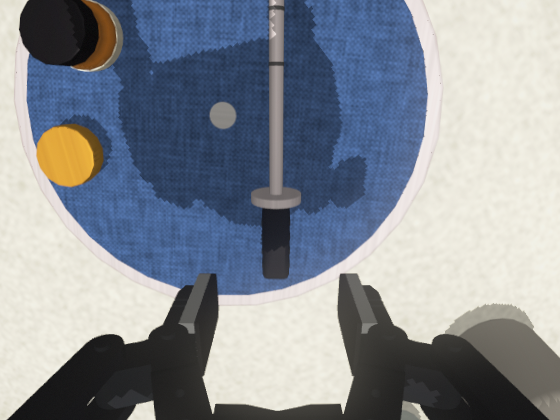

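{"fn": "servo_tool", "kwargs": {"increments": [{"slide": [-0.005,0,0.02],"spin": 0},{"slide": [-0.005,-0.001,0.02],"spin": 0},{"slide": [0,0,0.014],"spin": 0},{"slide": [0,0,0],"spin": 0},{"slide": [0,0,0],"spin": 0}]}}

```text
clock: 3.35
position: [0.5366, -0.2114, 0.0435]
ee_rot: [0.001, 0.337, 0.941, -0.0]
contact_force: [0.3, 0.2, -0.7]
width: 0.0513
```

```bash
python3 - <<'E'
from h import *
s=manip.get_state();print(s['clock'],s['position'],s['ee_rot'],s['width'])
im=eyes.get_image('wrist');cv2.imwrite('pics/w3.png',im)
Rm=q2R(s['ee_rot']);print('delta tool',Rm.T@(np.r_[.5301+.0023,-.2068-.0019,.035]-s['position']))
E
```

```text
3.35 [ 0.5366 -0.2114  0.0435] [ 0.0011  0.3372  0.9414 -0.0001] 0.05132076670986003
delta tool [ 0.005  -0.0006  0.0085]
```

View pics/w3.png

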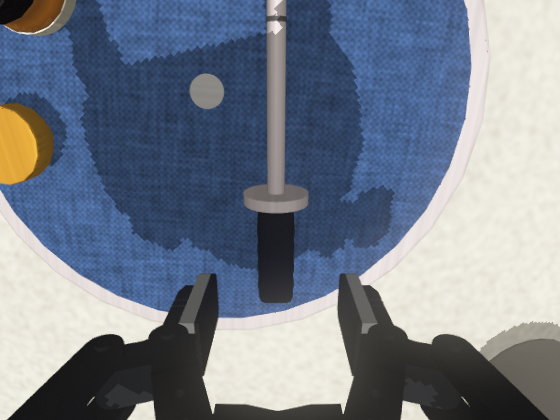

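{"fn": "servo_tool", "kwargs": {"increments": [{"slide": [0.005,0,0.004],"spin": 0},{"slide": [0,0,0.004],"spin": 0},{"slide": [0,0,0],"spin": 0},{"slide": [0,0,0],"spin": 0}]}}

```text
clock: 3.8
position: [0.532, -0.2081, 0.034]
ee_rot: [0.0, 0.337, 0.941, 0.0]
contact_force: [0.4, 1.5, -0.2]
width: 0.0512
```

```bash
python3 - <<'E'
from h import *
s=manip.get_state();print(s['clock'],s['position'],s['ee_rot'],s['width'])
im=eyes.get_image('wrist');cv2.imwrite('pics/w4.png',im)
Rm=q2R(s['ee_rot']);print('delta tool',Rm.T@(np.r_[.5301+.0023,-.2068-.0019,.035]-s['position']))
E
```

```text
3.8 [ 0.532  -0.2081  0.034 ] [0.     0.3373 0.9414 0.    ] 0.05120023354516037
delta tool [-0.0007 -0.0002 -0.001 ]
```

View pics/w4.png

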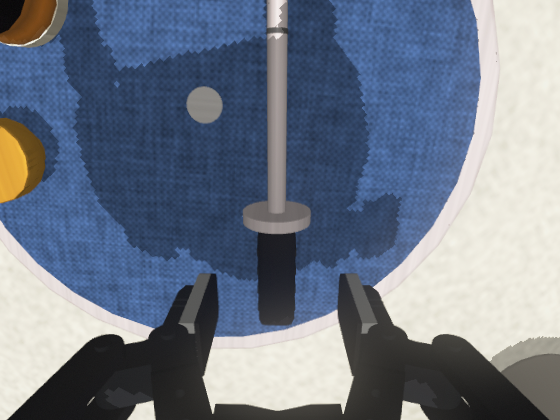

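{"fn": "servo_tool", "kwargs": {"increments": [{"slide": [0,0,0],"spin": 0},{"slide": [0,0,0],"spin": 0},{"slide": [0,0,0],"spin": 0},{"slide": [0,0,0],"spin": 0},{"slide": [0,0,0],"spin": 0},{"slide": [0,0,0],"spin": 0}], "hand": 0, "newtons": 20}}

```text
clock: 4.45
position: [0.532, -0.2082, 0.034]
ee_rot: [0.0, 0.337, 0.941, 0.0]
contact_force: [-1.5, 1.2, 0.7]
width: 0.0141
```

```bash
python3 - <<'E'
from h import *
s=manip.get_state();print(s['clock'],s['position'],s['ee_rot'],s['width'],s['contact_force'])
im=eyes.get_image('wrist');cv2.imwrite('pics/w5.png',im)
E
```

```text
4.45 [ 0.532  -0.2082  0.034 ] [0.0001 0.3373 0.9414 0.    ] 0.014144149625283087 [-1.4883  1.2389  0.6657]
```

View pics/w5.png

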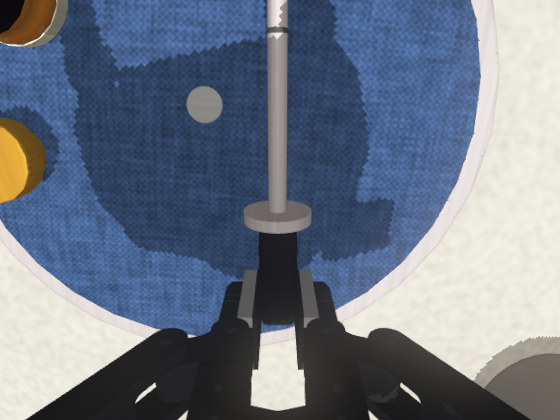

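{"fn": "servo_tool", "kwargs": {"increments": [{"slide": [0,0,-0.02],"spin": 0},{"slide": [0,0,-0.04],"spin": 0},{"slide": [0,0,-0.05],"spin": 0},{"slide": [0,0,-0.05],"spin": 0},{"slide": [0,0,-0.04],"spin": 0},{"slide": [0,0,0],"spin": 0}]}}

```text
clock: 5.1
position: [0.5353, -0.2099, 0.2406]
ee_rot: [0.007, 0.337, 0.941, -0.001]
contact_force: [0.7, -0.2, -1.6]
width: 0.0141
```

{"fn": "servo_tool", "kwargs": {"increments": [{"slide": [0,0,0],"spin": 8.3},{"slide": [0,0,0],"spin": 8.3},{"slide": [0,0,0],"spin": 8.3},{"slide": [0,0,0],"spin": 8.3},{"slide": [0,0,0],"spin": 8.3},{"slide": [0,0,0],"spin": 8.3},{"slide": [0,0,0],"spin": 8.3},{"slide": [0,0,0],"spin": 8.3}]}}

```text
clock: 5.9
position: [0.5313, -0.2078, 0.2323]
ee_rot: [-0.001, 0.8, 0.601, -0.001]
contact_force: [-0.7, 0.5, -2.1]
width: 0.0134
```

```bash
python3 - <<'E'
from h import *
s=manip.get_state();print(s['clock'],s['position'],s['ee_rot'],s['width'],s['contact_force'],s['moment'])
Rm=q2R(s['ee_rot']);print(np.degrees(np.arctan2(Rm[1,0],Rm[0,0])));print('delta tool',Rm.T@(np.r_[.45,-.007,.20]-s['position']))
E
```

```text
5.9 [ 0.5313 -0.2078  0.2323] [-0.0013  0.7995  0.6006 -0.0005] 0.013400661615532258 [-0.6641  0.4807 -2.1041] [-0.0039 -0.0045 -0.0923]
73.82723047857418
delta tool [ 0.1702 -0.1339  0.0328]
```

{"fn": "servo_tool", "kwargs": {"increments": [{"slide": [0.034,-0.027,0],"spin": 0},{"slide": [0.034,-0.027,0],"spin": 0},{"slide": [0.034,-0.027,0],"spin": 0},{"slide": [0.034,-0.027,0.01],"spin": 0},{"slide": [0.03,-0.025,0.01],"spin": 0},{"slide": [0,0,0],"spin": 0},{"slide": [0,0,0],"spin": 0}]}}

```text
clock: 6.6
position: [0.4485, -0.0116, 0.2131]
ee_rot: [-0.0, 0.797, 0.604, -0.001]
contact_force: [0.7, -0.6, -1.9]
width: 0.0137
```

```bash
python3 - <<'E'
from h import *
import pickle
s=manip.get_state();print(s['clock'],s['position'],s['ee_rot'],s['width'],s['contact_force'])
im=eyes.get_image('wrist');cv2.imwrite('pics/w6.png',im);pickle.dump(s,open('s6.pkl','wb'))
cv2.imwrite('pics/t6.png',eyes.get_image('top'));cv2.imwrite('pics/sc6.png',eyes.get_image('scene'))
E
```

```text
6.6 [ 0.4485 -0.0116  0.2131] [-0.0003  0.7971  0.6038 -0.0006] 0.013733273855347726 [ 0.6783 -0.5924 -1.8934]
```

View pics/w6.png

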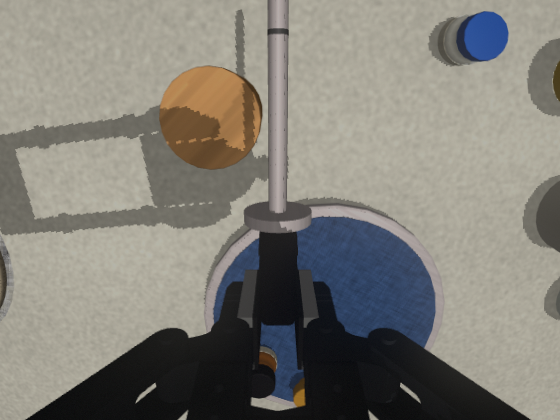

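View pics/sc6.png

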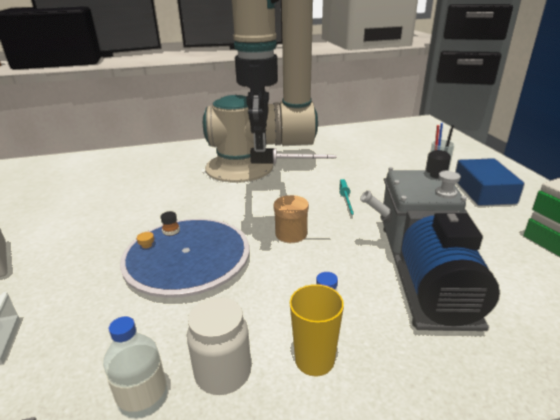

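Stick is held level. The mouth isn't in the wrist view yet, so I'll go over it, offset sideways so the rod doesn't hide it.

{"fn": "servo_tool", "kwargs": {"increments": [{"slide": [0.01,0,-0.035],"spin": 0},{"slide": [0.025,-0.01,-0.032],"spin": 0},{"slide": [0.04,-0.015,0],"spin": 0},{"slide": [0.04,-0.015,0],"spin": 0},{"slide": [0.02,0,0],"spin": 0},{"slide": [0,0,0],"spin": 0},{"slide": [0,0,0],"spin": 0},{"slide": [0,0,0],"spin": 0}]}}

```text
clock: 7.55
position: [0.448, 0.1273, 0.2807]
ee_rot: [0.0, 0.798, 0.602, -0.0]
contact_force: [0.4, -0.8, -1.1]
width: 0.0139
```

```bash
python3 - <<'E'
from h import *
import pickle
s=manip.get_state();print(s['clock'],s['position'],s['ee_rot'],s['width'],s['contact_force'])
im=eyes.get_image('wrist');cv2.imwrite('pics/w7.png',im);pickle.dump(s,open('s7.pkl','wb'))
E
```

```text
7.55 [0.448  0.1273 0.2807] [ 0.0002  0.7983  0.6023 -0.0004] 0.013949564436421692 [ 0.374  -0.7984 -1.0933]
```

View pics/w7.png

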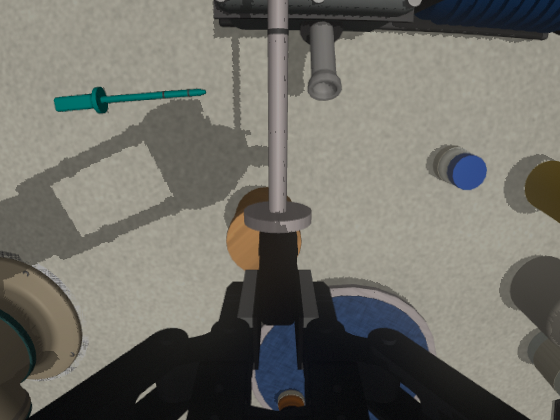

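```bash
python3 - <<'E'
from h import *
im=cv2.imread('pics/w7.png');crop(im,200,0,440,120,3.3,'pics/w7c.png')
E
```

```text
(no output)
```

View pics/w7c.png

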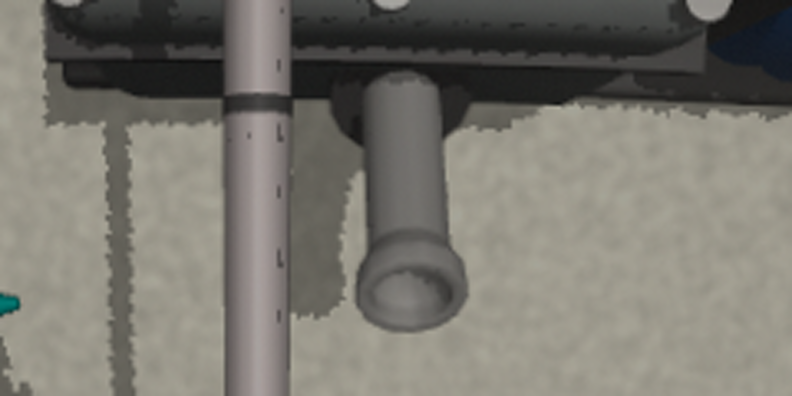

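```bash
python3 - <<'E'
from h import *
import pickle
s=pickle.load(open('s7.pkl','rb'))
P=lambda x,y:(200+x/3.3,y/3.3)
m=plane('wrist',P(412,291),.133,s);print('mouth',m)
mt=[ray('wrist',P(412,291),s),ray('top',(217.5,211.3)),ray('scene',(367.2,194.2))]
print(tri(mt),tri(mt[:2]),tri([mt[0],mt[2]]))
for z in(.15,.1,.02):
    a=plane('wrist',P(48,62),z,s);b=plane('wrist',P(705,72),z,s);d=b-a;print('edge yaw',np.degrees(np.arctan2(d[1],d[0])))
# tube silhouette midpoints
for (x,y) in [(403.5,130),(407,220)]:
    o,d=ray('wrist',P(x,y),s); print(o,d)
o1,d1=ray('wrist',P(404,130),s);o2,d2=ray('wrist',P(407.5,220),s);n=np.cross(d1,d2);n/=np.linalg.norm(n)
# tube axis dir (cos40*ux,cos40*uy,sin40) perpendicular to n
from scipy.optimize import brentq
f=lambda t:n@[np.cos(.698)*np.cos(t),np.cos(.698)*np.sin(t),np.sin(.698)]
t=brentq(f,np.radians(-130),np.radians(-80));print('tube out yaw',np.degrees(t),'insert yaw',np.degrees(t)+180)
Rm=q2R(s['ee_rot']);print('toolx',np.degrees(np.arctan2(Rm[1,0],Rm[0,0])))
# stick: rod in wrist picture vs tool
for uv in [(277.5,30),(277.5,180),(278,215)]:
    c=plane('wrist',uv,s['position'][2]+.011,s);print('rod in tool',Rm.T@(c-s['position']))
E
```

```text
mouth [0.5069 0.1933 0.133 ]
(array([0.5076, 0.1941, 0.1339]), [np.float64(0.0010310318890069225), np.float64(0.0032812163129774), np.float64(0.004180513313124522)]) (array([0.5084, 0.1927, 0.1195]), [np.float64(5.0264859487003783e-05), np.float64(5.026485948728113e-05)]) (array([0.5079, 0.1957, 0.1343]), [np.float64(0.0025484511048246387), np.float64(0.0025484511048247047)])
edge yaw -16.137172174153044
edge yaw -16.13717217415305
edge yaw -16.137172174153058
[0.472  0.2079 0.4478] [ 0.1319  0.0687 -0.9889]
[0.472  0.2079 0.4478] [ 0.1191  0.0057 -0.9929]
tube out yaw -107.48162738240903 insert yaw 72.51837261759097
toolx 74.06728462279328
rod in tool [ 0.1036  0.0007 -0.0111]
rod in tool [ 0.0442  0.0008 -0.011 ]
rod in tool [ 0.0284  0.001  -0.011 ]
```

Mouth fixed at about (0.507, 0.194, 0.133), insertion yaw about 73.5°, and tool x is at 74.1°. Backing off to 30 mm outside the mouth at its height.

{"fn": "servo_tool", "kwargs": {"increments": [{"slide": [-0.035,0.013,0],"spin": 0},{"slide": [-0.035,0.013,0],"spin": 0.3},{"slide": [-0.03,0.011,0.02],"spin": 0},{"slide": [0,0,0.04],"spin": 0},{"slide": [0,0,0.04],"spin": 0},{"slide": [0,0,0.04],"spin": 0},{"slide": [0,0,0.018],"spin": 0},{"slide": [0,0,0],"spin": 0}]}}

```text
clock: 8.4
position: [0.4531, 0.0214, 0.1204]
ee_rot: [-0.002, 0.8, 0.6, -0.003]
contact_force: [-0.1, 0.4, -1.1]
width: 0.014
```

```bash
cat >> h.py <<'E'
M=np.array([.507,.194,.133]); TH=np.radians(73.8)
E1=np.array([np.cos(TH),np.sin(TH),0]); N1=np.array([np.sin(TH),-np.cos(TH),0])
def rel(s):
    d=s['position']-M
    f=s['contact_force']; Rm=q2R(s['ee_rot'])
    print('t %.2f TCP rel mouth w %.1f lat %.1f h %.1f mm | F in %.1f lat %.1f up %.1f | width %.1f yaw %.2f mom'%(s['clock'],1e3*d@E1,1e3*d@N1,1e3*d[2],f@E1,f@N1,f[2],1e3*s['width'],np.degrees(np.arctan2(Rm[1,0],Rm[0,0]))),s['moment'])
E
python3 - <<'E'
from h import *
rel(manip.get_state())
for n in('top','scene','wrist'):cv2.imwrite(f'pics/{n}8.png',eyes.get_image(n))
a=cv2.imread('pics/scene8.png');crop(a,250,100,450,250,4,'pics/sc8c.png')
a=cv2.imread('pics/top8.png');crop(a,180,170,330,280,5,'pics/t8c.png')
E
```

```text
t 8.40 TCP rel mouth w -180.8 lat -3.6 h -12.6 mm | F in 0.4 lat -0.2 up -1.1 | width 14.0 yaw 73.76 mom [-0.0233 -0.0359  0.0237]
```

View pics/sc8c.png

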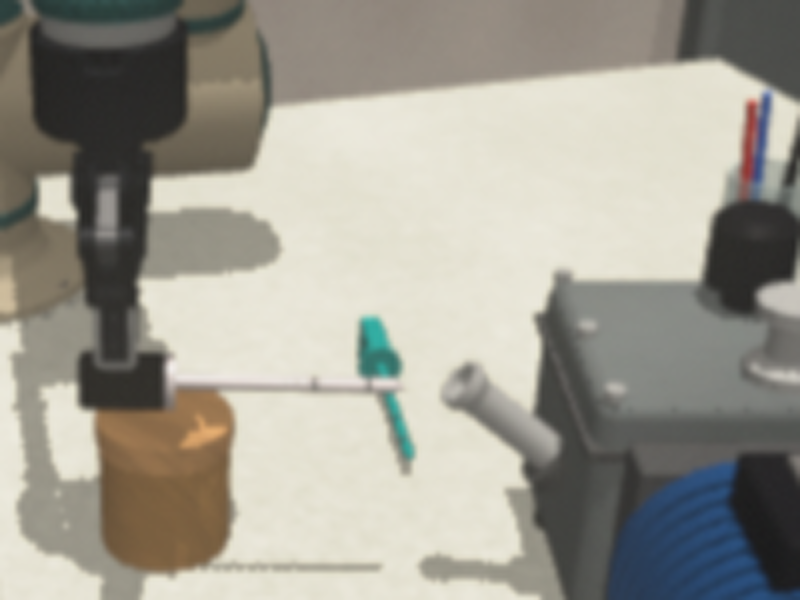

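View pics/t8c.png

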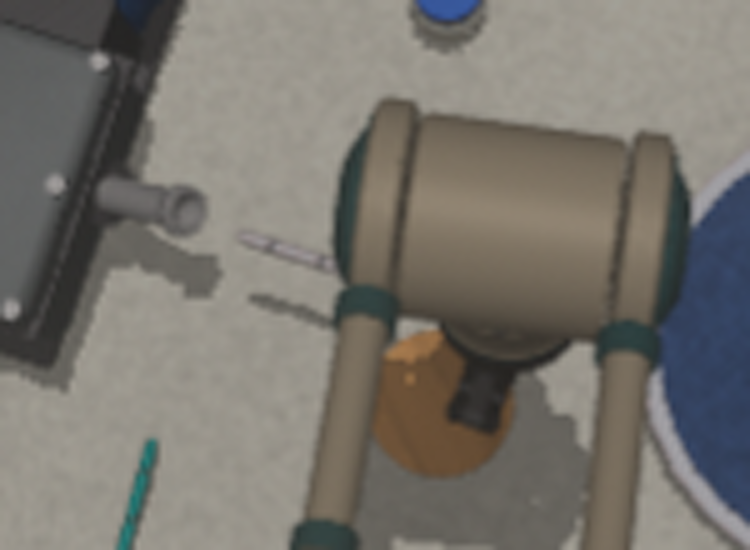

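```bash
python3 - <<'E'
from h import *
t,e=tri([ray('top',(180+242/5,170+237/5)),ray('scene',(250+399/4,100+385/4))])
m,e2=tri([ray('top',(180+186/5,170+210/5)),ray('scene',(250+466/4,100+384/4))])
print(t,e,m,e2); d=t-m; print('tip rel mouth w,lat,h',d@E1*1e3,d@N1*1e3,d[2]*1e3)
E
```

```text
[0.493  0.1642 0.126 ] [np.float64(0.001909530383554115), np.float64(0.0019095303835540184)] [0.5065 0.1949 0.1289] [np.float64(0.0028545263114917343), np.float64(0.0028545263114916767)]
tip rel mouth w,lat,h -33.22530598301503 -4.414102084746314 -2.8700100938410245
```

{"fn": "servo_tool", "kwargs": {"increments": [{"slide": [0.004,0.003,0.001],"spin": 0},{"slide": [0.005,0,0],"spin": 0},{"slide": [0,0,0],"spin": 0},{"slide": [0,0,0],"spin": 0}]}}

```text
clock: 8.95
position: [0.4614, 0.0304, 0.1223]
ee_rot: [0.0, 0.799, 0.601, 0.0]
contact_force: [-0.7, 0.3, -0.5]
width: 0.0139
```

```bash
python3 - <<'E'
from h import *
rel(manip.get_state())
for n in('top','scene'):cv2.imwrite(f'pics/{n}9.png',eyes.get_image(n))
a=cv2.imread('pics/scene9.png');crop(a,320,150,420,225,8,'pics/sc9c.png')
a=cv2.imread('pics/top9.png');crop(a,190,190,270,240,10,'pics/t9c.png')
E
```

```text
t 8.95 TCP rel mouth w -169.9 lat 1.9 h -10.7 mm | F in 0.1 lat -0.8 up -0.5 | width 13.9 yaw 73.91 mom [-0.0736  0.0141 -0.0115]
```

View pics/sc9c.png

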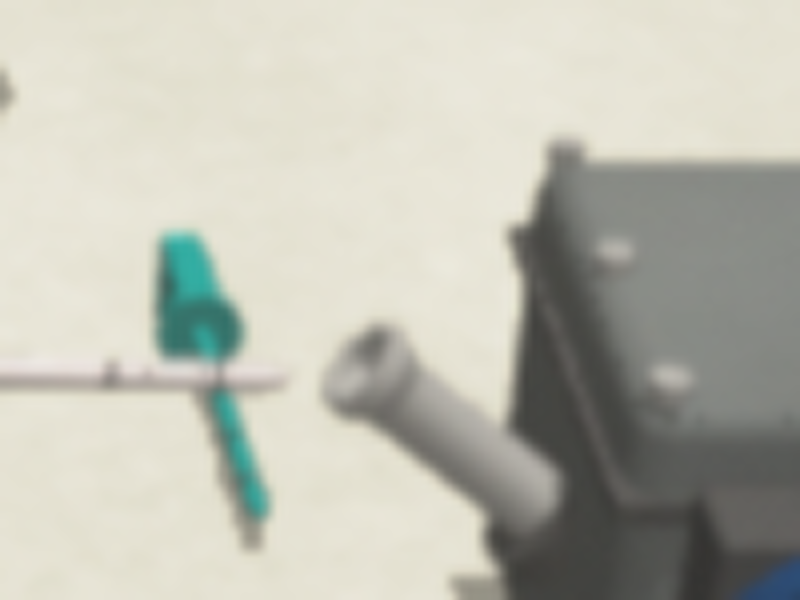

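View pics/t9c.png

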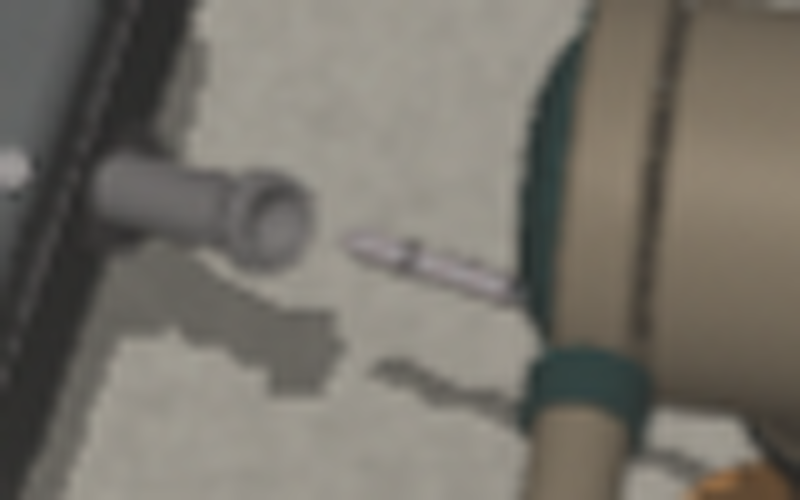

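```bash
python3 - <<'E'
from h import *
t,e=tri([ray('top',(190+342/10,190+242/10)),ray('scene',(320+288/8,150+377/8))])
m,e2=tri([ray('top',(190+272/10,190+220/10)),ray('scene',(320+367/8,150+370/8))])
d=t-m; print(t,m,e,e2,'tip rel mouth w,lat,h',d@E1*1e3,d@N1*1e3,d[2]*1e3)
E
```

```text
[0.501  0.1753 0.1265] [0.5063 0.1943 0.1284] [np.float64(0.0015728148875058094), np.float64(0.0015728148875058204)] [np.float64(0.0021934023170881033), np.float64(0.0021934023170880976)] tip rel mouth w,lat,h -19.791873482671832 0.20673243453927637 -1.8866302814834202
```

{"fn": "servo_tool", "kwargs": {"increments": [{"slide": [0.006,-0.001,-0.0015],"spin": 0},{"slide": [0.006,0,0],"spin": 0},{"slide": [0.006,0,0],"spin": 0},{"slide": [0.005,0,0],"spin": 0},{"slide": [0,0,0],"spin": 0}]}}

```text
clock: 9.55
position: [0.4669, 0.0532, 0.1234]
ee_rot: [-0.0, 0.799, 0.601, 0.0]
contact_force: [-0.4, -0.5, -1.0]
width: 0.0136
```

```bash
python3 - <<'E'
from h import *
rel(manip.get_state())
E
```

```text
t 9.55 TCP rel mouth w -146.4 lat 0.7 h -9.6 mm | F in -0.6 lat -0.2 up -1.0 | width 13.6 yaw 73.93 mom [ 0.0157  0.0156 -0.0188]
```

{"fn": "servo_tool", "kwargs": {"increments": [{"slide": [0.003,0,0],"spin": 0},{"slide": [0.003,0,0],"spin": 0},{"slide": [0.002,0,0],"spin": 0},{"slide": [0,0,0],"spin": 0}]}}

```text
clock: 9.95
position: [0.4689, 0.0603, 0.1234]
ee_rot: [-0.0, 0.799, 0.601, 0.0]
contact_force: [0.7, -0.2, -0.9]
width: 0.0137
```

```bash
python3 - <<'E'
from h import *
rel(manip.get_state())
for n in('scene',):cv2.imwrite(f'pics/{n}10.png',eyes.get_image(n))
a=cv2.imread('pics/scene10.png');crop(a,320,150,420,225,8,'pics/sc10c.png')
E
```

```text
t 9.95 TCP rel mouth w -139.0 lat 0.7 h -9.6 mm | F in 0.0 lat 0.7 up -0.9 | width 13.7 yaw 73.88 mom [-0.0419  0.0303  0.0131]
```

View pics/sc10c.png

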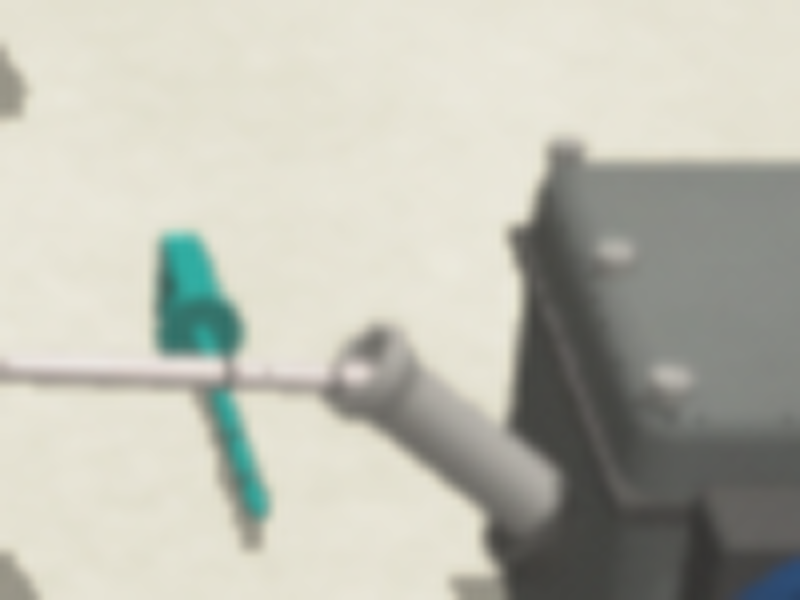

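The tip is inside the mouth (crop (375,378)) with no contact yet. Going a little deeper.

{"fn": "servo_tool", "kwargs": {"increments": [{"slide": [0.002,0,0],"spin": 0},{"slide": [0.002,0,0],"spin": 0},{"slide": [0.002,0,0],"spin": 0},{"slide": [0,0,0],"spin": 0}]}}

```text
clock: 10.4
position: [0.4698, 0.0638, 0.1235]
ee_rot: [0.001, 0.799, 0.601, -0.002]
contact_force: [-1.9, -5.9, 2.2]
width: 0.0137
```

```bash
python3 - <<'E'
from h import *
rel(manip.get_state())
E
```

```text
t 10.40 TCP rel mouth w -135.4 lat 0.6 h -9.5 mm | F in -6.2 lat -0.1 up 2.2 | width 13.7 yaw 73.95 mom [-1.1946  0.3941  0.0049]
```

Contact: 6 N axially with some lift, so the tip is on the funnel's upper wall and the rod is on the lower lip. Now swing the handle up in an arc so the stick swivels in the light grip.

{"fn": "servo_tool", "kwargs": {"increments": [{"slide": [0,0,-0.006],"spin": 0},{"slide": [0,0,-0.006],"spin": 0},{"slide": [0.001,0,-0.006],"spin": 0},{"slide": [0.001,0,-0.006],"spin": 0},{"slide": [0,0,0],"spin": 0}]}}

```text
clock: 10.9
position: [0.4722, 0.0684, 0.1487]
ee_rot: [0.001, 0.799, 0.601, 0.001]
contact_force: [0.6, -0.4, -0.5]
width: -0.0001
```

```bash
python3 - <<'E'
from h import *
rel(manip.get_state())
for n in('scene',):cv2.imwrite(f'pics/{n}11.png',eyes.get_image(n))
a=cv2.imread('pics/scene11.png');crop(a,280,120,420,225,5.5,'pics/sc11c.png')
E
```

```text
t 10.90 TCP rel mouth w -130.3 lat 1.7 h 15.7 mm | F in -0.2 lat 0.6 up -0.5 | width -0.1 yaw 73.88 mom [-0.0203 -0.0028  0.0629]
```

View pics/sc11c.png

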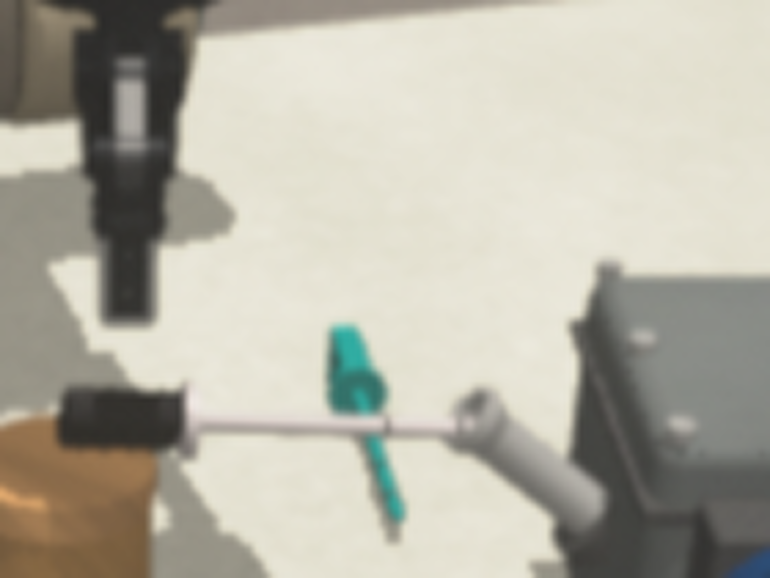

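```bash
python3 - <<'E'
from h import *
for n in('scene',):cv2.imwrite(f'pics/{n}12.png',eyes.get_image(n))
rel(manip.get_state())
a=cv2.imread('pics/scene12.png');crop(a,280,120,420,225,5.5,'pics/sc12c.png')
b=cv2.imread('pics/scene11.png');d=cv2.absdiff(a,b).max(2);ys,xs=np.where(d>25);print(len(xs),xs.min() if len(xs) else 0,xs.max() if len(xs) else 0,ys.min() if len(xs) else 0,ys.max() if len(xs) else 0)
E
```

```text
t 11.00 TCP rel mouth w -130.8 lat 0.8 h 14.7 mm | F in 0.0 lat 0.3 up -0.3 | width -0.1 yaw 73.88 mom [ 0.0198  0.0362 -0.0018]
31 292 338 143 249
```

View pics/sc12c.png

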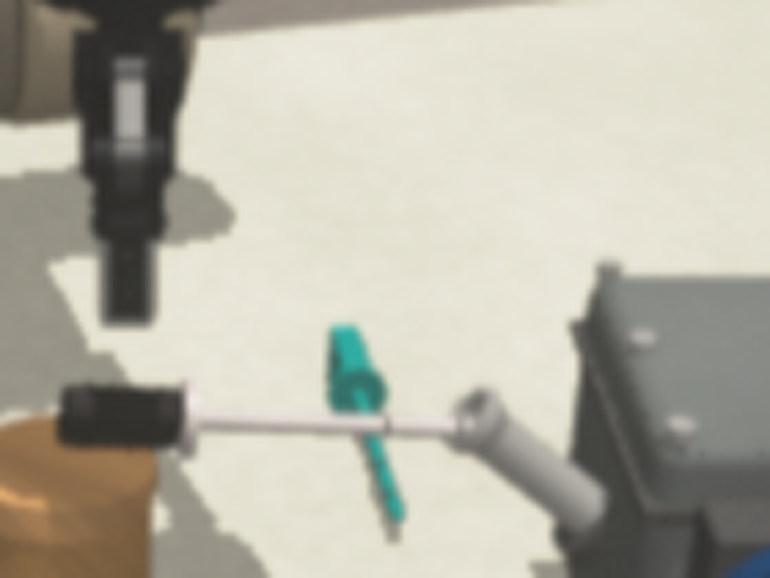

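The grip slid off the top of the handle, since near the tray I'd only held its upper part. The stick is now lodged level in the mouth and static. I'll regrasp it centrally and deeper. Up and open first, then look.

{"fn": "servo_tool", "kwargs": {"increments": [{"slide": [0,0,-0.02],"spin": 0},{"slide": [0,0,-0.01],"spin": 0},{"slide": [0,0,0],"spin": 0},{"slide": [0,0,0],"spin": 0}], "hand": 0.6}}

```text
clock: 11.4
position: [0.4709, 0.0679, 0.1772]
ee_rot: [-0.0, 0.799, 0.601, 0.0]
contact_force: [-0.5, -0.9, 0.4]
width: 0.0512
```

```bash
python3 - <<'E'
from h import *
import pickle
s=manip.get_state();rel(s)
for n in('wrist','scene'):cv2.imwrite(f'pics/{n}13.png',eyes.get_image(n))
pickle.dump(s,open('s13.pkl','wb'))
a=cv2.imread('pics/scene13.png');crop(a,280,120,420,225,5.5,'pics/sc13c.png')
E
```

```text
t 11.40 TCP rel mouth w -131.2 lat 0.5 h 44.2 mm | F in -1.0 lat -0.2 up 0.4 | width 51.2 yaw 73.87 mom [ 0.0162  0.0346 -0.0164]
```

View pics/wrist13.png

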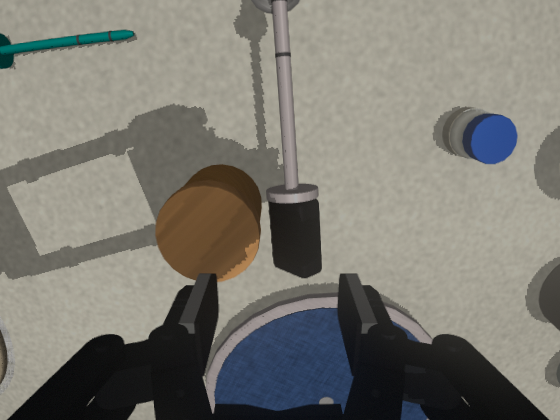

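View pics/sc13c.png

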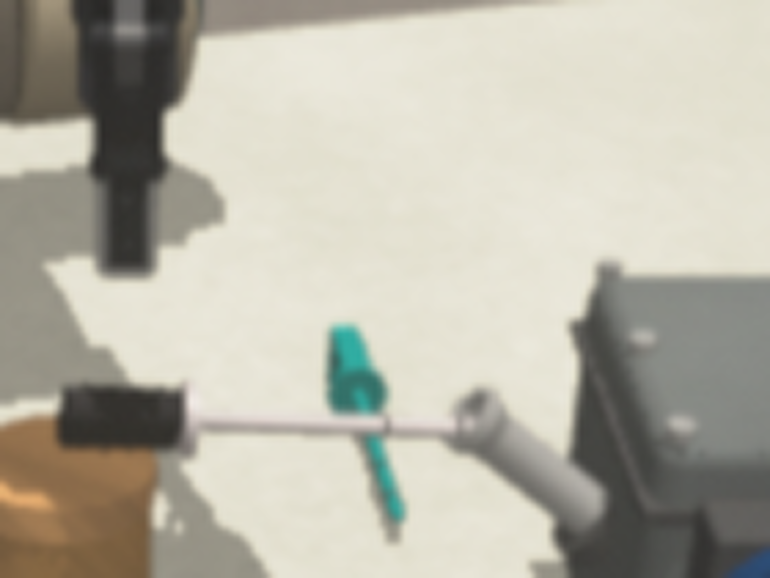

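```bash
python3 - <<'E'
from h import *
im=cv2.imread('pics/wrist13.png');im=cv2.convertScaleAbs(im,alpha=2.2,beta=20);crop(im,230,0,350,290,2,'pics/w13c.png');crop(im,240,170,350,290,6,'pics/w13d.png')
im=cv2.imread('pics/scene13.png');im=cv2.convertScaleAbs(im,alpha=1.6,beta=30);crop(im,280,180,330,210,14,'pics/s13d.png')
E
```

```text
(no output)
```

View pics/w13d.png

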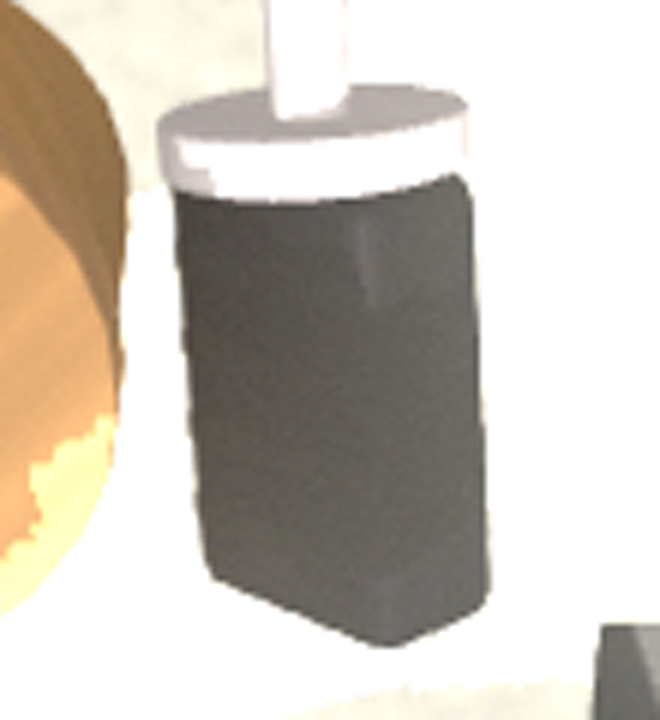

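View pics/s13d.png

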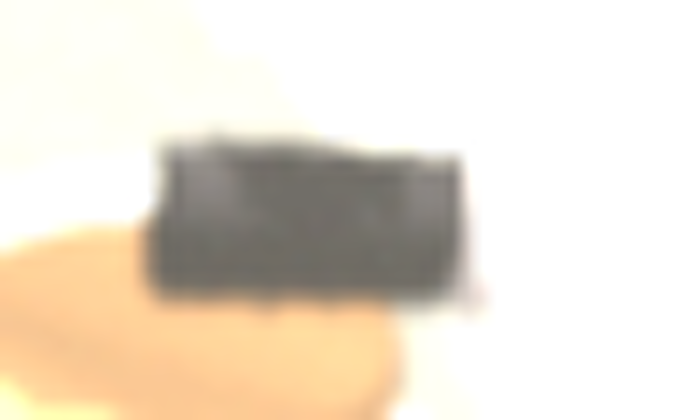

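```bash
python3 - <<'E'
from h import *
import pickle
s=pickle.load(open('s13.pkl','rb'));Rm=q2R(s['ee_rot'])
for z in(.128,.134):
    a=plane('wrist',(280,10),z,s);b=plane('wrist',(290.5,186),z,s)
    ta=Rm.T@(a-s['position']);tb=Rm.T@(b-s['position']);d=ta-tb
    print(z,'mouthside',ta,'collar face ctr',tb,'yaw in tool deg',np.degrees(np.arctan2(d[1],d[0])),'len',np.linalg.norm(d))
    h=tb-.028*d/np.linalg.norm(d);print('handle centre',h)
# rear end
for z in (.134,.14):print('rear',Rm.T@(plane('wrist',(298,270),z,s)-s['position']))
# scene: handle centre height: ray crossing plane lateral
o,d=ray('scene',(280+125/5.5,120+417/5.5));
# intersect with vertical plane through rod line
print('scene handle height', (lambda t:(o+d*t))(((M+0.003*N1-o)@N1)/(d@N1)))
for uv in [(280+200/5.5,120+423/5.5),(280+440/5.5,120+428/5.5)]:
    o,d=ray('scene',uv);p=o+d*(((M+0.002*N1-o)@N1)/(d@N1));print('rod',p,(p-M)@E1)
E
```

```text
0.128 mouthside [0.1211 0.0019 0.0493] collar face ctr [0.0252 0.0084 0.0492] yaw in tool deg -3.8790163529802966 len 0.09614843051115372
handle centre [-0.0027  0.0103  0.0492]
0.134 mouthside [0.1201 0.0019 0.0433] collar face ctr [0.0268 0.0082 0.0432] yaw in tool deg -3.879016352980294 len 0.09348208756482831
handle centre [-0.0011  0.0101  0.0432]
rear [-0.0274  0.0136  0.0432]
rear [-0.0242  0.0132  0.0372]
scene handle height [0.4737 0.0686 0.1318]
rod [0.4807 0.0964 0.1286] -0.10109437958900219
rod [0.5061 0.1838 0.1264] -0.01005452161234164
```

Stick is lodged and static, yawed −3.9° in the tool frame, its handle at tool y +10 mm, and rolled about 45°. Aligning over it and going down, wide open, for a deep, centred grip.

{"fn": "servo_tool", "kwargs": {"increments": [{"slide": [-0.001,0.005,0],"spin": -3.9},{"slide": [-0.001,0.005,0],"spin": 0},{"slide": [0,0,0],"spin": 0},{"slide": [0,0,0],"spin": 0}], "hand": 0.8}}

```text
clock: 11.9
position: [0.4801, 0.0634, 0.1771]
ee_rot: [-0.0, 0.779, 0.627, -0.0]
contact_force: [-0.3, -0.4, -0.9]
width: 0.0682
```

```bash
python3 - <<'E'
from h import *
import pickle
s=manip.get_state();rel(s)
cv2.imwrite('pics/wrist14.png',eyes.get_image('wrist'))
E
```

```text
t 11.90 TCP rel mouth w -132.9 lat 10.6 h 44.1 mm | F in -0.4 lat -0.2 up -0.9 | width 68.2 yaw 77.71 mom [ 0.0007 -0.0184  0.0005]
```

View pics/wrist14.png

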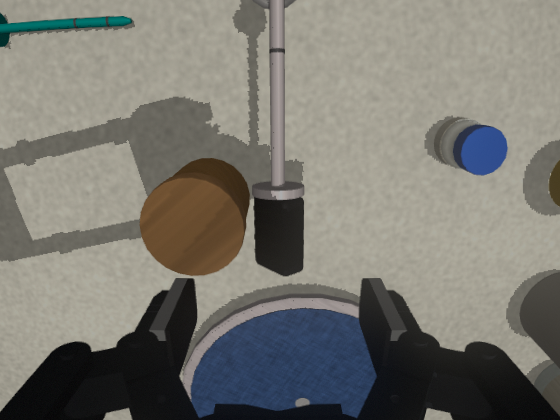

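{"fn": "servo_tool", "kwargs": {"increments": [{"slide": [0,0,0.02],"spin": 0},{"slide": [0,0,0.02],"spin": 0},{"slide": [0,0,0.015],"spin": 0},{"slide": [0,0,0.011],"spin": 0},{"slide": [0,0,0],"spin": 0},{"slide": [0,0,0],"spin": 0}]}}

```text
clock: 12.55
position: [0.4805, 0.0635, 0.1117]
ee_rot: [0.0, 0.778, 0.628, 0.0]
contact_force: [-0.8, 0.3, 0.1]
width: 0.0681
```

```bash
python3 - <<'E'
from h import *
import pickle
s=manip.get_state();rel(s)
cv2.imwrite('pics/wrist15.png',eyes.get_image('wrist'))
a=eyes.get_image('scene');crop(a,280,120,420,225,5.5,'pics/sc15c.png')
E
```

```text
t 12.55 TCP rel mouth w -132.7 lat 11.0 h -21.3 mm | F in 0.1 lat -0.8 up 0.1 | width 68.1 yaw 77.77 mom [0.0251 0.0088 0.0265]
```

View pics/wrist15.png

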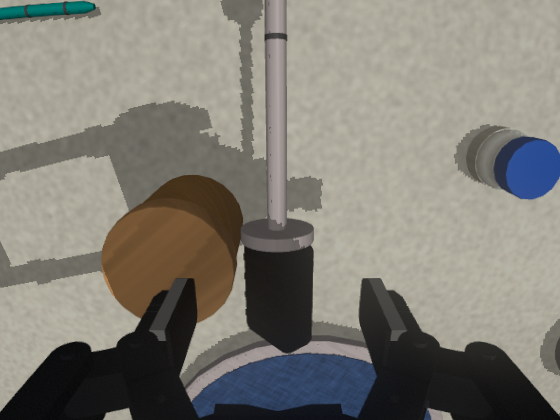

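View pics/sc15c.png

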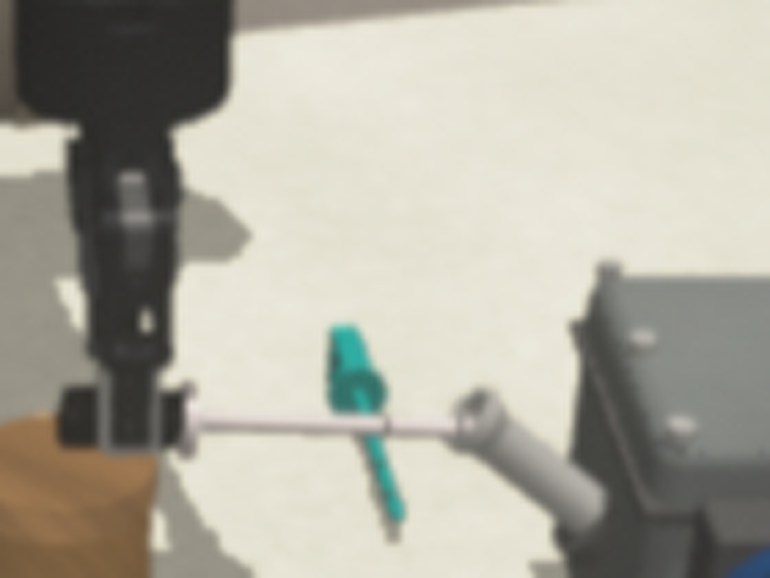

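{"fn": "servo_tool", "kwargs": {"increments": [{"slide": [0,0,0],"spin": 0},{"slide": [0,0,0],"spin": 0},{"slide": [0,0,0],"spin": 0},{"slide": [0,0,0],"spin": 0},{"slide": [0,0,0],"spin": 0}], "hand": 0, "newtons": 25}}

```text
clock: 13.15
position: [0.4805, 0.0629, 0.1117]
ee_rot: [0.001, 0.778, 0.628, -0.0]
contact_force: [-0.8, -2.9, 0.5]
width: 0.0177
```

```bash
python3 - <<'E'
from h import *
import pickle
s=manip.get_state();rel(s)
cv2.imwrite('pics/wrist16.png',eyes.get_image('wrist'))
a=eyes.get_image('scene');crop(a,280,120,420,225,5.5,'pics/sc16c.png')
E
```

```text
t 13.15 TCP rel mouth w -133.2 lat 11.1 h -21.3 mm | F in -3.0 lat 0.0 up 0.5 | width 17.7 yaw 77.78 mom [-0.2562 -0.0231 -0.0152]
```

View pics/wrist16.png

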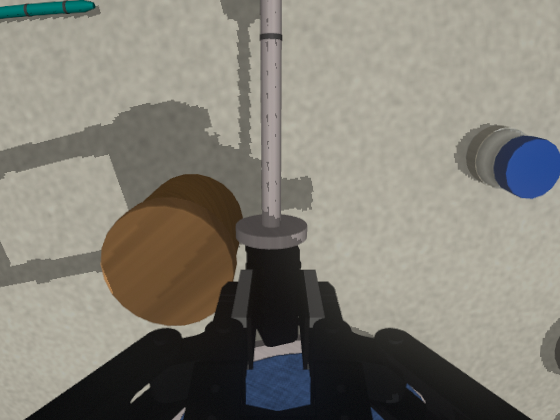

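View pics/sc16c.png

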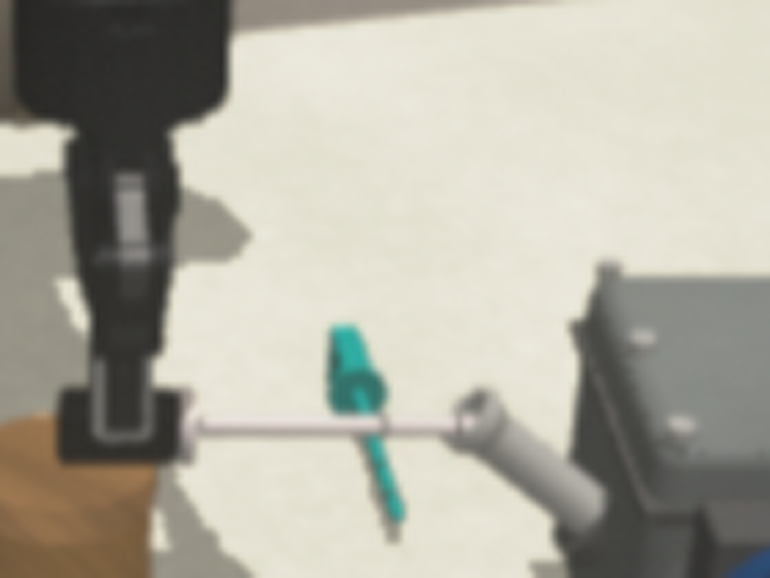

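The grip is now deep, and closing rolled the handle upright (width 17.7 mm). I'll back off 3 mm to unload the tip, then start the arc in small, force-checked steps.

{"fn": "servo_tool", "kwargs": {"increments": [{"slide": [-0.003,0,0],"spin": 0},{"slide": [0,0,-0.004],"spin": 0},{"slide": [0,0,-0.004],"spin": 0},{"slide": [0,0,0],"spin": 0}], "newtons": 30}}

```text
clock: 13.65
position: [0.4798, 0.0605, 0.1199]
ee_rot: [0.0, 0.778, 0.628, 0.0]
contact_force: [-0.7, -0.6, -0.6]
width: 0.0166
```

```bash
python3 - <<'E'
from h import *
import pickle
s=manip.get_state();rel(s)
a=eyes.get_image('scene');crop(a,280,120,420,225,5.5,'pics/sc17c.png')
E
```

```text
t 13.65 TCP rel mouth w -135.8 lat 11.2 h -13.1 mm | F in -0.8 lat -0.5 up -0.6 | width 16.6 yaw 77.78 mom [-0.0844  0.0661 -0.0126]
```

View pics/sc17c.png

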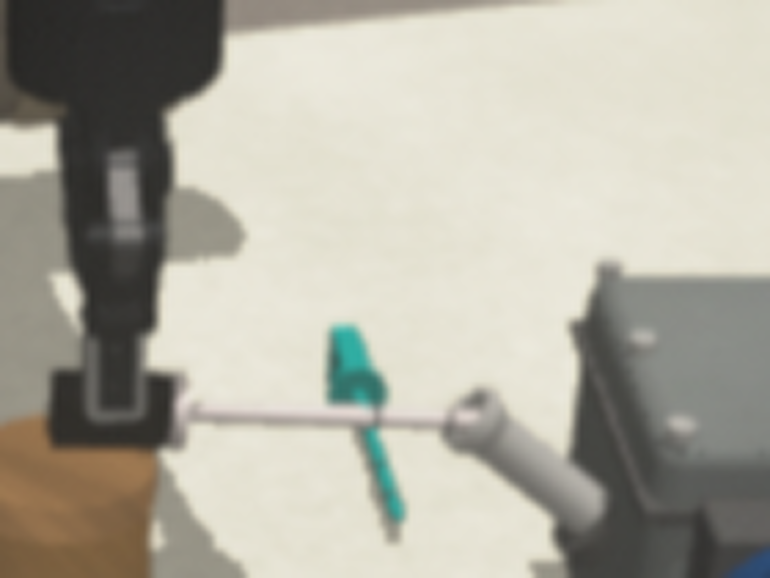

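{"fn": "servo_tool", "kwargs": {"increments": [{"slide": [0,0,-0.004],"spin": 0},{"slide": [0.001,0,-0.004],"spin": 0},{"slide": [0,0,0],"spin": 0}]}}

```text
clock: 14.0
position: [0.48, 0.0613, 0.1279]
ee_rot: [0.0, 0.778, 0.628, -0.0]
contact_force: [-0.6, -1.3, -1.1]
width: 0.0161
```

```bash
python3 - <<'E'
from h import *
import pickle
s=manip.get_state();rel(s)
a=eyes.get_image('scene');crop(a,280,120,420,225,5.5,'pics/sc18c.png')
E
```

```text
t 14.00 TCP rel mouth w -135.0 lat 11.1 h -5.1 mm | F in -1.4 lat -0.2 up -1.1 | width 16.1 yaw 77.80 mom [-0.4108  0.1349 -0.0076]
```

View pics/sc18c.png

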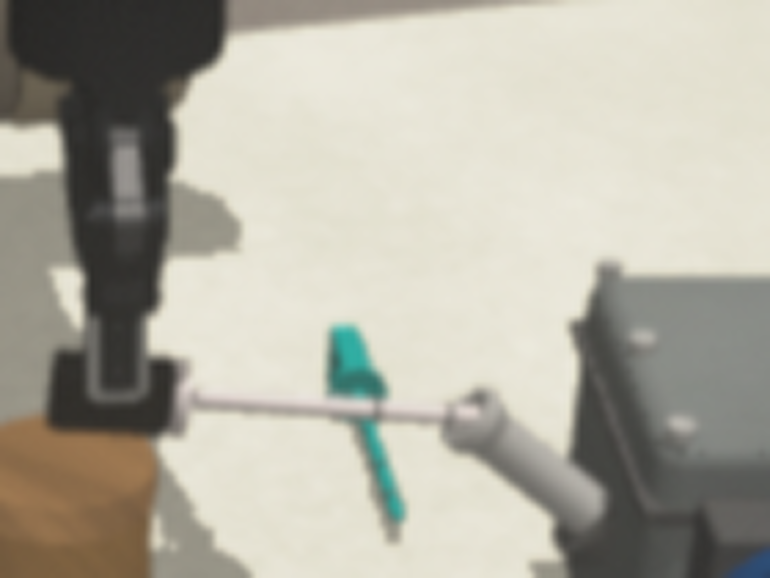

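It works: the stick is swivelling (about 4° so far, ~1.4 N). Continuing the arc while turning the yaw back in line with the tube.

{"fn": "servo_tool", "kwargs": {"increments": [{"slide": [0.001,-0.002,-0.006],"spin": 0.8},{"slide": [0.0012,-0.002,-0.006],"spin": 0.8},{"slide": [0.0014,-0.002,-0.006],"spin": 0.8},{"slide": [0.0016,-0.002,-0.006],"spin": 0.8},{"slide": [0,0,0],"spin": 0}]}}

```text
clock: 14.55
position: [0.4735, 0.0685, 0.1525]
ee_rot: [0.001, 0.796, 0.606, 0.001]
contact_force: [-0.7, -1.7, -1.3]
width: 0.0147
```

```bash
python3 - <<'E'
from h import *
import pickle
s=manip.get_state();rel(s)
a=eyes.get_image('scene');crop(a,280,120,420,225,5.5,'pics/sc19c.png')
E
```

```text
t 14.55 TCP rel mouth w -129.8 lat 2.8 h 19.5 mm | F in -1.8 lat -0.2 up -1.3 | width 14.7 yaw 74.58 mom [-0.4806  0.2896  0.0848]
```

View pics/sc19c.png

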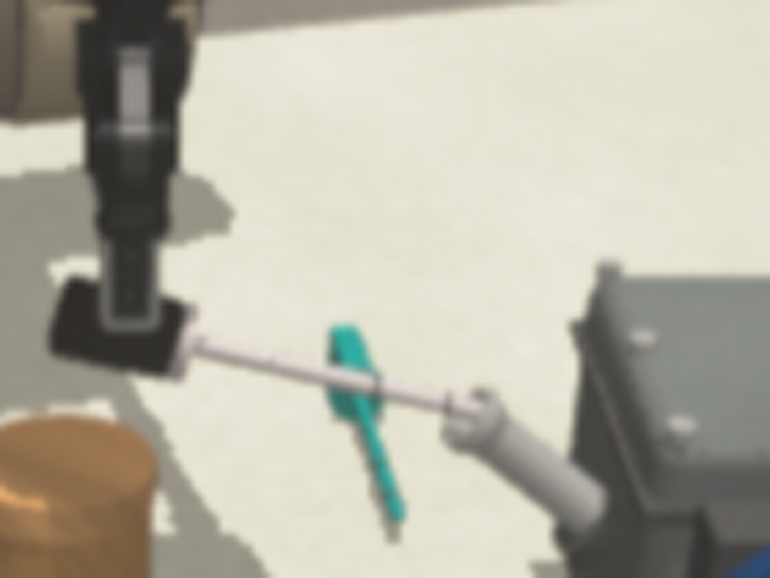

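```bash
python3 - <<'E'
from h import *
def pl(x,y,sc=5.5,x0=280,y0=120,lat=.001):
    o,d=ray('scene',(x0+x/sc,y0+y/sc));p=o+d*(((M+lat*N1-o)@N1)/(d@N1));q=p-M;return np.array([q@E1,q[2]])*1e3
for name,pts in {'17':[(190,411),(450,418),(113,409)],'18':[(190,399),(450,411),(112,390)],'19':[(193,345),(440,402),(125,326)]}.items():
    a,b,h=[pl(*p) for p in pts];d=b-a;print(name,'collar',a,'rod',b,'tilt',np.degrees(np.arctan2(-d[1],d[0])),'handle ctr',h)
E
```

```text
17 collar [-104.9615    0.2591] rod [-6.4486 -2.8195] tilt 1.7899387549952055 handle ctr [-134.2318    1.1404]
18 collar [-105.0702    5.432 ] rod [-6.6874  0.1999] tilt 3.044156067897384 handle ctr [-134.6406    9.318 ]
19 collar [-104.4314   28.3213] rod [-10.7483   4.0692] tilt 14.513721575637089 handle ctr [-129.8937   36.2799]
```

No slip: handle centre is about 16 mm above TCP (well inside the pads), tilt 14.5°, tip about 12 mm into the mouth. Continuing.

{"fn": "servo_tool", "kwargs": {"increments": [{"slide": [0.0015,-0.0005,-0.006],"spin": 0.3},{"slide": [0.002,-0.0005,-0.006],"spin": 0.3},{"slide": [0.0024,0,-0.0055],"spin": 0},{"slide": [0.0027,0,-0.0055],"spin": 0},{"slide": [0.003,0,-0.005],"spin": 0},{"slide": [0,0,0],"spin": 0}]}}

```text
clock: 15.2
position: [0.4761, 0.0802, 0.1803]
ee_rot: [0.0, 0.799, 0.602, 0.001]
contact_force: [-1.4, -1.6, -1.3]
width: 0.0145
```

```bash
python3 - <<'E'
from h import *
import pickle
s=manip.get_state();rel(s)
a=eyes.get_image('scene');crop(a,280,120,420,225,5.5,'pics/sc20c.png')
E
```

```text
t 15.20 TCP rel mouth w -117.9 lat 2.1 h 47.3 mm | F in -2.0 lat -0.9 up -1.3 | width 14.5 yaw 74.00 mom [-0.4452  0.2377  0.0539]
```

View pics/sc20c.png

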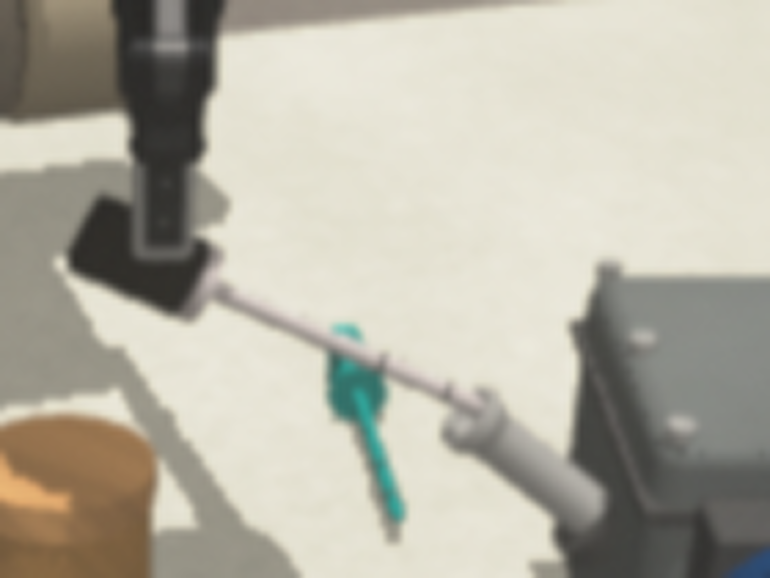

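```bash
cat >> h.py <<'E'
def pl(x,y,sc=5.5,x0=280,y0=120,lat=.001):
    o,d=ray('scene',(x0+x/sc,y0+y/sc));p=o+d*(((M+lat*N1-o)@N1)/(d@N1));q=p-M;return np.array([q@E1,q[2]])*1e3
def stick(c,r):
    a=pl(*c);b=pl(*r);d=b-a;t=np.arctan2(-d[1],d[0]);u=np.array([np.cos(t),-np.sin(t)])
    print('collar',a,'tilt',np.degrees(t),'tip',a+120*u,'handle',a-28*u);return a,t
E
python3 - <<'E'
from h import *
stick((213,287),(465,400))
E
```

```text
collar [-97.5943  52.2034] tilt 26.184825371951305 tip [10.0908 -0.7488] handle [-122.7208   64.5589]
```

{"fn": "servo_tool", "kwargs": {"increments": [{"slide": [0.003,0,-0.0045],"spin": 0},{"slide": [0.0033,0,-0.004],"spin": 0},{"slide": [0.0035,0,-0.0035],"spin": 0},{"slide": [0.0037,0,-0.003],"spin": 0},{"slide": [0.0037,0,-0.003],"spin": 0},{"slide": [0,0,0],"spin": 0}]}}

```text
clock: 15.85
position: [0.4808, 0.0972, 0.1979]
ee_rot: [0.0, 0.799, 0.602, 0.001]
contact_force: [0.1, -1.6, -1.0]
width: 0.0152
```

```bash
python3 - <<'E'
from h import *
import pickle
s=manip.get_state();rel(s)
a=eyes.get_image('scene');crop(a,280,120,420,225,5.5,'pics/sc21c.png')
E
```

```text
t 15.85 TCP rel mouth w -100.3 lat 1.9 h 64.9 mm | F in -1.5 lat 0.5 up -1.0 | width 15.2 yaw 74.00 mom [-0.4597  0.1261  0.0109]
```

View pics/sc21c.png

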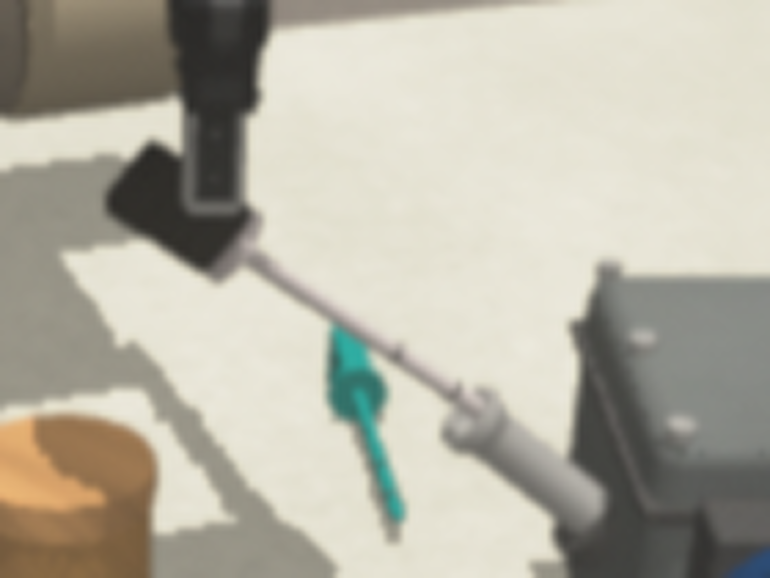

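```bash
python3 - <<'E'
from h import *
stick((250,248),(465,397))
print(pl(470,425,lat=0),pl(600,500,lat=0))
E
```

```text
collar [-84.5389  67.8411] tilt 36.5994877200519 tip [11.7998 -3.705 ] handle [-107.018    84.5352]
[ 1.5243 -6.403 ] [ 54.252  -39.5394]
```

{"fn": "servo_tool", "kwargs": {"increments": [{"slide": [0.0022,0,0.001],"spin": 0},{"slide": [0.0022,0,0.001],"spin": 0},{"slide": [0,0,0],"spin": 0}]}}

```text
clock: 16.2
position: [0.4812, 0.1009, 0.195]
ee_rot: [-0.0, 0.799, 0.602, -0.0]
contact_force: [0.1, -1.3, -1.8]
width: 0.0149
```

```bash
python3 - <<'E'
from h import *
import pickle
s=manip.get_state();rel(s);pickle.dump(s,open('s22.pkl','wb'))
a=eyes.get_image('scene');crop(a,280,120,420,225,5.5,'pics/sc22c.png')
a=eyes.get_image('wrist');cv2.imwrite('pics/wrist22.png',a)
E
```

```text
t 16.20 TCP rel mouth w -96.6 lat 1.2 h 62.0 mm | F in -1.3 lat 0.4 up -1.8 | width 14.9 yaw 73.98 mom [-0.424   0.1029 -0.0303]
```

View pics/sc22c.png

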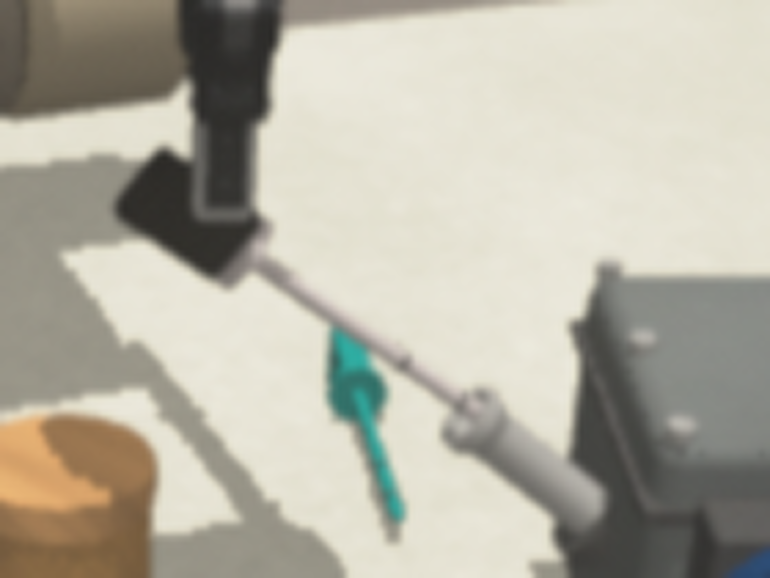

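View pics/wrist22.png

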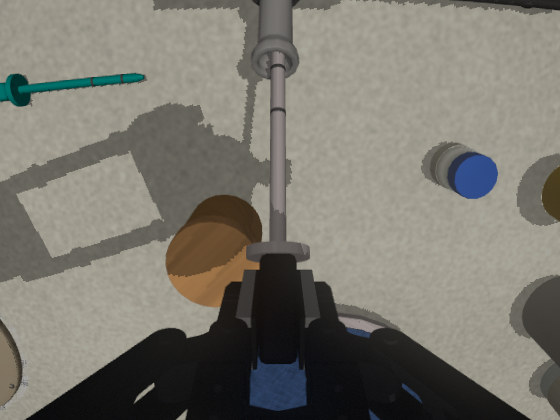

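```bash
python3 - <<'E'
from h import *
stick((262,258),(462,401))
a=cv2.imread('pics/wrist22.png');crop(a,230,0,330,120,6,'pics/w22c.png')
E
```

```text
collar [-80.0261  63.836 ] tilt 37.44203597435125 tip [15.2502 -9.119 ] handle [-102.2572   80.8589]
```

View pics/w22c.png

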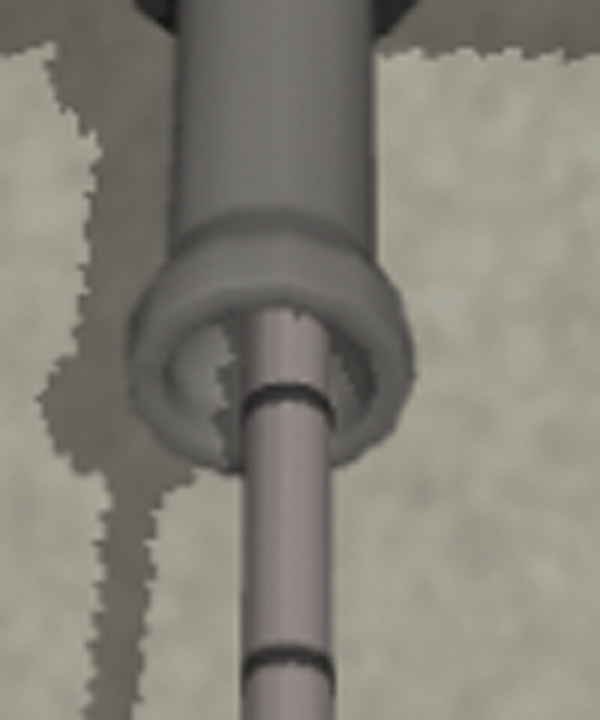

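{"fn": "servo_tool", "kwargs": {"increments": [{"slide": [0.003,-0.0015,0.002],"spin": 0},{"slide": [0.0038,0,0.0032],"spin": 0},{"slide": [0.0038,0,0.0032],"spin": 0},{"slide": [0.0038,0,0.0032],"spin": 0},{"slide": [0,0,0],"spin": 0}]}}

```text
clock: 16.8
position: [0.4839, 0.1157, 0.1831]
ee_rot: [-0.001, 0.799, 0.602, -0.0]
contact_force: [-0.2, -0.9, -2.8]
width: 0.0149
```

```bash
python3 - <<'E'
from h import *
import pickle
s=manip.get_state();rel(s);pickle.dump(s,open('s23.pkl','wb'))
a=eyes.get_image('scene');crop(a,280,120,420,225,5.5,'pics/sc23c.png')
E
```

```text
t 16.80 TCP rel mouth w -81.6 lat -0.4 h 50.1 mm | F in -1.0 lat 0.0 up -2.8 | width 14.9 yaw 73.99 mom [-0.3115  0.0781 -0.0143]
```

View pics/sc23c.png

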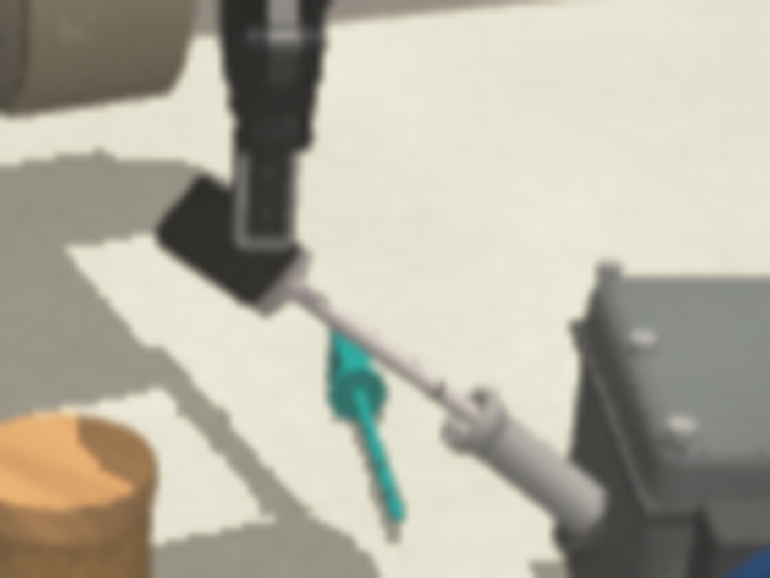

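{"fn": "servo_tool", "kwargs": {"increments": [{"slide": [0.0045,0,0.0042],"spin": 0},{"slide": [0.0045,0,0.0042],"spin": 0},{"slide": [0.0045,0,0.0038],"spin": 0},{"slide": [0.0045,0,0.0038],"spin": 0},{"slide": [0.0045,0,0.0038],"spin": 0},{"slide": [0,0,0],"spin": 0}]}}

```text
clock: 17.45
position: [0.4901, 0.1374, 0.1633]
ee_rot: [-0.001, 0.799, 0.602, -0.0]
contact_force: [0.2, 0.4, -2.6]
width: 0.0151
```

```bash
python3 - <<'E'
from h import *
import pickle
s=manip.get_state();rel(s)
a=eyes.get_image('scene');crop(a,280,120,420,225,5.5,'pics/sc24c.png')
a=eyes.get_image('wrist');crop(a,200,0,360,290,2,'pics/w24c.png')
E
```

```text
t 17.45 TCP rel mouth w -59.1 lat -0.4 h 30.3 mm | F in 0.5 lat 0.0 up -2.6 | width 15.1 yaw 74.00 mom [-0.2429  0.0416 -0.028 ]
```

View pics/sc24c.png

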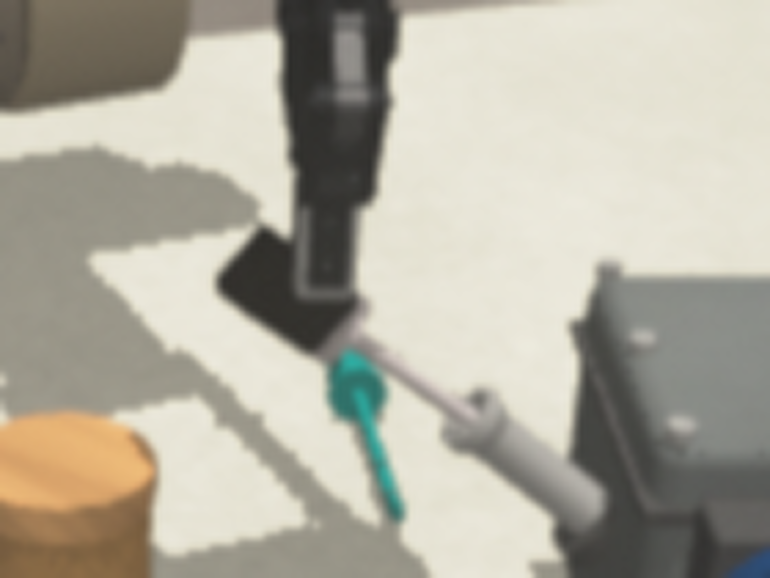

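View pics/w24c.png

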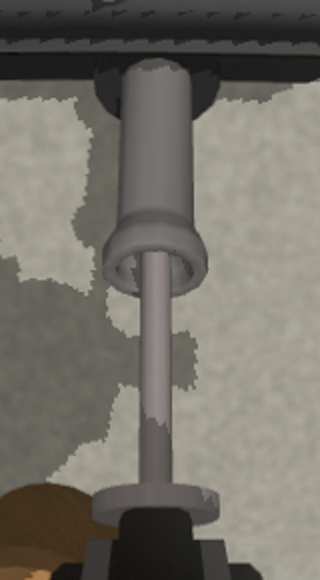

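{"fn": "servo_tool", "kwargs": {"increments": [{"slide": [0.0055,0,0.0047],"spin": 0},{"slide": [0.0055,0,0.0047],"spin": 0},{"slide": [0.0055,0,0.0046],"spin": 0},{"slide": [0.0055,0,0.0046],"spin": 0},{"slide": [0.0055,0,0.0046],"spin": 0},{"slide": [0.0055,0,0.0046],"spin": 0},{"slide": [0,0,0],"spin": 0}]}}

```text
clock: 18.25
position: [0.4992, 0.1692, 0.1354]
ee_rot: [-0.001, 0.799, 0.602, -0.0]
contact_force: [-0.6, -0.2, -2.4]
width: 0.0151
```

```bash
python3 - <<'E'
from h import *
import pickle
s=manip.get_state();rel(s)
a=eyes.get_image('scene');crop(a,280,120,420,225,5.5,'pics/sc25c.png')
a=eyes.get_image('wrist');crop(a,200,0,360,290,2,'pics/w25c.png')
E
```

```text
t 18.25 TCP rel mouth w -26.0 lat -0.5 h 2.4 mm | F in -0.4 lat -0.5 up -2.4 | width 15.1 yaw 74.00 mom [-0.1753  0.0048 -0.0215]
```

View pics/sc25c.png

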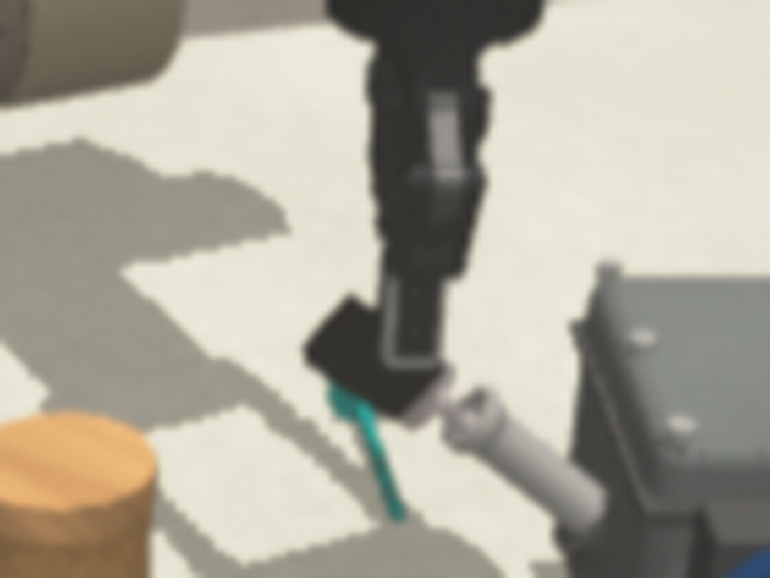

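View pics/w25c.png

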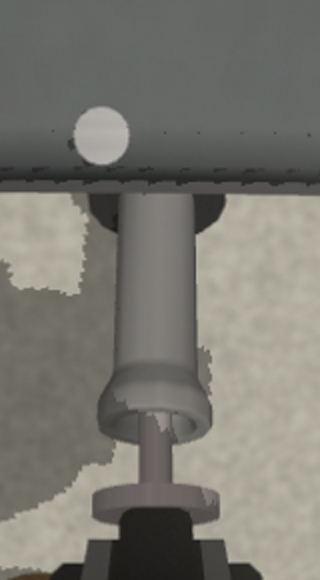

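{"fn": "servo_tool", "kwargs": {"increments": [{"slide": [0.003,0,0.0025],"spin": 0},{"slide": [0.003,0,0.0025],"spin": 0},{"slide": [0.002,0,0.0017],"spin": 0},{"slide": [0.0015,0,0.0013],"spin": 0},{"slide": [0,0,0],"spin": 0}]}}

```text
clock: 18.85
position: [0.502, 0.1776, 0.1281]
ee_rot: [-0.0, 0.799, 0.602, 0.0]
contact_force: [-0.8, 0.5, -1.7]
width: 0.0149
```

```bash
python3 - <<'E'
from h import *
import pickle
s=manip.get_state();rel(s)
a=eyes.get_image('scene');crop(a,330,150,410,210,9,'pics/sc26c.png')
a=eyes.get_image('wrist');crop(a,220,120,340,290,3,'pics/w26c.png')
E
```

```text
t 18.85 TCP rel mouth w -17.1 lat -0.2 h -4.9 mm | F in 0.3 lat -0.9 up -1.7 | width 14.9 yaw 73.97 mom [-0.1316  0.0482  0.0151]
```

View pics/sc26c.png

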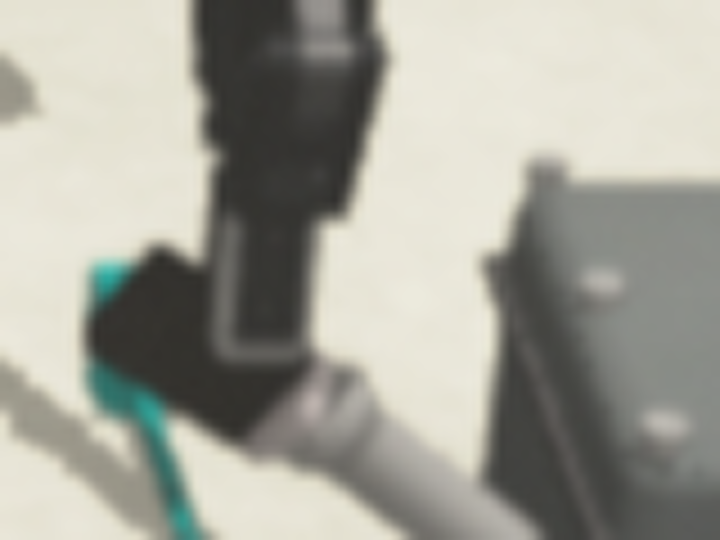

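View pics/w26c.png

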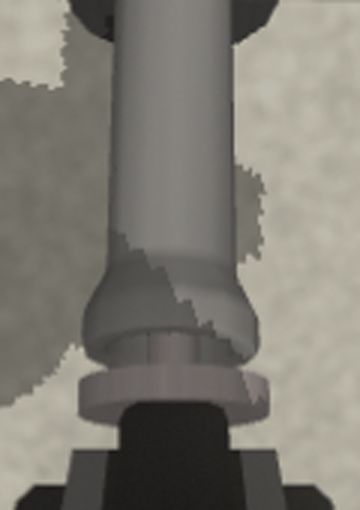

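A few mm of gap remain between collar and rim. Pushing on until the force rises.

{"fn": "servo_tool", "kwargs": {"increments": [{"slide": [0.0015,0,0.0013],"spin": 0},{"slide": [0.0015,0,0.0013],"spin": 0},{"slide": [0.0015,0,0.0013],"spin": 0},{"slide": [0,0,0],"spin": 0}]}}

```text
clock: 19.35
position: [0.503, 0.1802, 0.1258]
ee_rot: [0.001, 0.799, 0.602, -0.001]
contact_force: [-3.7, -4.5, 8.4]
width: 0.015
```

```bash
python3 - <<'E'
from h import *
s=manip.get_state();rel(s)
E
```

```text
t 19.35 TCP rel mouth w -14.4 lat -0.0 h -7.2 mm | F in -5.3 lat -2.3 up 8.4 | width 15.0 yaw 74.02 mom [-0.9823  0.5389 -0.0597]
```

{"fn": "servo_tool", "kwargs": {"increments": [{"slide": [0.0015,0,0.0012],"spin": 0},{"slide": [0,0,0],"spin": 0},{"slide": [0,0,0],"spin": 0}]}}

```text
clock: 19.65
position: [0.5031, 0.1804, 0.1257]
ee_rot: [0.002, 0.798, 0.602, -0.001]
contact_force: [-5.2, -8.4, 13.8]
width: 0.0147
```

```bash
python3 - <<'E'
from h import *
import pickle
s=manip.get_state();rel(s)
a=eyes.get_image('scene');crop(a,330,150,410,210,9,'pics/sc27c.png')
a=eyes.get_image('wrist');crop(a,220,120,340,290,3,'pics/w27c.png')
E
```

```text
t 19.65 TCP rel mouth w -14.1 lat 0.1 h -7.3 mm | F in -9.5 lat -2.7 up 13.8 | width 14.7 yaw 74.04 mom [-1.5749  0.961  -0.0051]
```

View pics/sc27c.png

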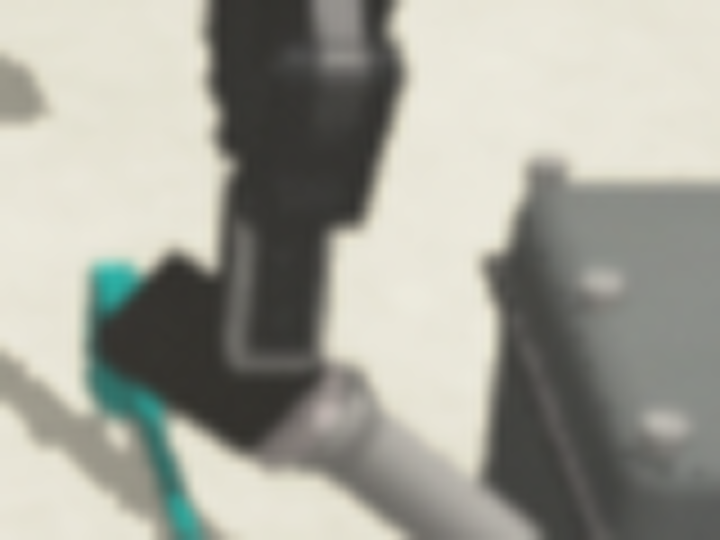

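View pics/w27c.png

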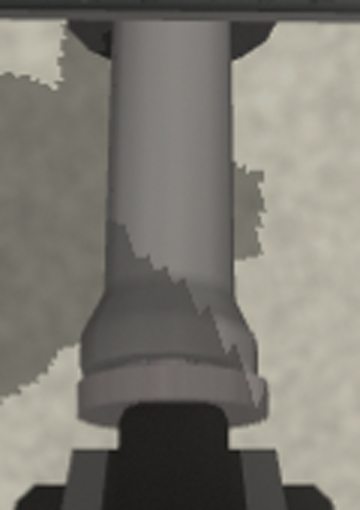

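Collar is flush on the rim in both views, with 17 N along the tube axis and no further movement. It's home. Drawing out along the axis.

{"fn": "servo_tool", "kwargs": {"increments": [{"slide": [-0.003,0,-0.0025],"spin": 0},{"slide": [-0.005,0,-0.0042],"spin": 0},{"slide": [-0.007,0,-0.0059],"spin": 0},{"slide": [-0.0075,0,-0.0063],"spin": 0},{"slide": [-0.0075,0,-0.0063],"spin": 0},{"slide": [0,0,0],"spin": 0}]}}

```text
clock: 20.35
position: [0.4954, 0.153, 0.1494]
ee_rot: [0.001, 0.799, 0.601, 0.0]
contact_force: [0.0, -1.6, -2.2]
width: 0.0148
```

```bash
python3 - <<'E'
from h import *
s=manip.get_state();rel(s)
a=eyes.get_image('scene');crop(a,280,120,420,225,5.5,'pics/sc28c.png')
E
```

```text
t 20.35 TCP rel mouth w -42.6 lat 0.3 h 16.4 mm | F in -1.6 lat 0.5 up -2.2 | width 14.8 yaw 73.93 mom [-0.389   0.1617  0.0115]
```

View pics/sc28c.png

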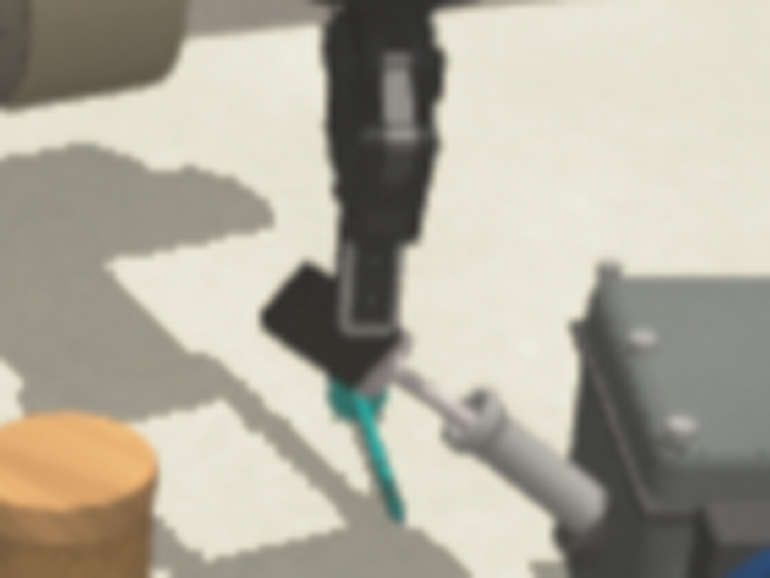

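{"fn": "servo_tool", "kwargs": {"increments": [{"slide": [-0.0077,0,-0.0064],"spin": 0},{"slide": [-0.0077,0,-0.0064],"spin": 0},{"slide": [-0.0077,0,-0.0064],"spin": 0},{"slide": [-0.0077,0,-0.0064],"spin": 0},{"slide": [-0.0077,0,-0.0064],"spin": 0},{"slide": [-0.0077,0,-0.0064],"spin": 0},{"slide": [-0.0077,0,-0.0064],"spin": 0},{"slide": [0,0,0],"spin": 0}]}}

```text
clock: 21.2
position: [0.4808, 0.1013, 0.1945]
ee_rot: [0.001, 0.799, 0.601, 0.001]
contact_force: [-0.1, -0.7, -0.5]
width: 0.0146
```

{"fn": "servo_tool", "kwargs": {"increments": [{"slide": [-0.0077,0,-0.0064],"spin": 0},{"slide": [-0.0077,0,-0.0064],"spin": 0},{"slide": [-0.0077,0,-0.0064],"spin": 0},{"slide": [-0.0077,0,-0.0064],"spin": 0},{"slide": [0,0,0],"spin": 0},{"slide": [0,0,0],"spin": 0}]}}

```text
clock: 21.8
position: [0.4721, 0.0728, 0.219]
ee_rot: [0.0, 0.799, 0.601, 0.0]
contact_force: [-1.0, -0.2, -0.7]
width: 0.0147
```

```bash
python3 - <<'E'
from h import *
import pickle
s=manip.get_state();rel(s);pickle.dump(s,open('s29.pkl','wb'))
a=eyes.get_image('scene');crop(a,280,120,420,225,5.5,'pics/sc29c.png')
a=eyes.get_image('wrist');cv2.imwrite('pics/wrist29.png',a)
E
```

```text
t 21.80 TCP rel mouth w -126.2 lat 0.3 h 86.0 mm | F in -0.5 lat -0.9 up -0.7 | width 14.7 yaw 73.93 mom [0.0076 0.0207 0.005 ]
```

View pics/sc29c.png

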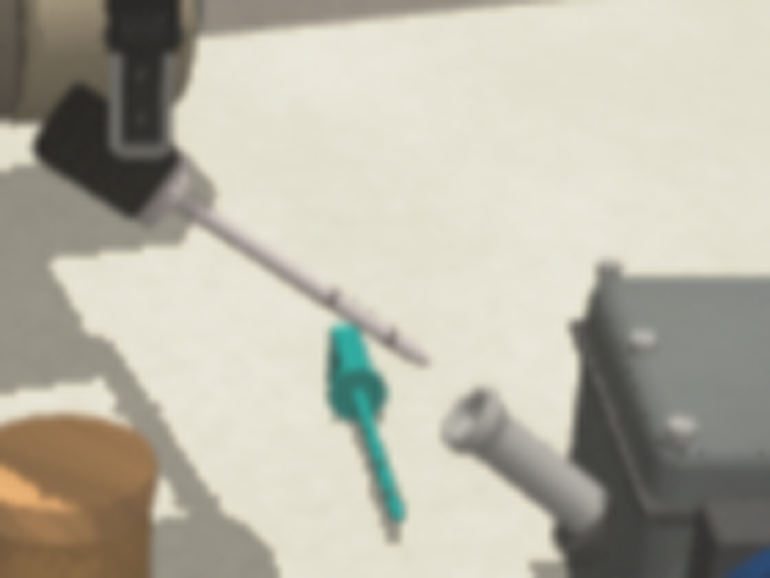

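View pics/wrist29.png

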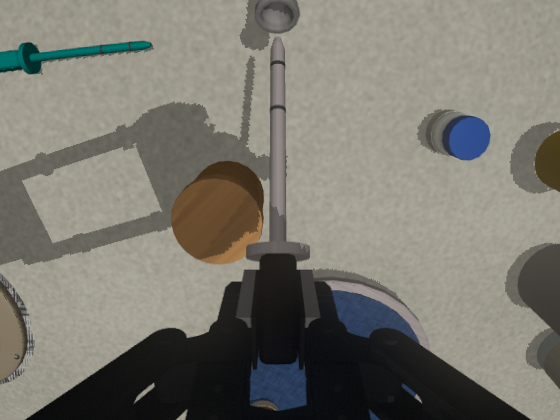

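Drawn right out and still held. To level it I'll rest the tip on the fixed pump's lid and lower the handle in an arc. First, the tip and lid geometry.

```bash
python3 - <<'E'
from h import *
import pickle
stick((178,197),(412,352)); print('tip px',pl(428,362))
s=pickle.load(open('s29.pkl','rb'))
print('H offset from TCP w', )
# lid features rel mouth (w,lat) from top view at z=.158
for nme,uv in {'lid edge screw mid':(140+306/6,160+281/6),'screw1':(140+358/6,160+133/6),'screw2':(140+252/6,160+432/6),'filter':(140+72/6,160+300/6),'flange':(140+140/6,160+125/6)}.items():
    q=plane('top',uv,.16)-M;print(nme,q@E1*1e3,q@N1*1e3)
E
```

```text
collar [-111.1284   88.0027] tilt 35.380462021944474 tip [-13.2893  18.5223] handle [-133.9575  104.2148]
tip px [-16.5163  21.0506]
H offset from TCP w
lid edge screw mid 61.710623472774785 -11.743257100723433
screw1 61.499724237919374 56.140706729363295
screw2 62.4235000710608 -80.34161359282602
filter 155.53411305161617 -50.635860566750885
flange 153.1568786199107 30.50076661064534
```

{"fn": "servo_tool", "kwargs": {"increments": [{"slide": [0,0,-0.025],"spin": 0},{"slide": [0,0.003,-0.025],"spin": 0},{"slide": [0.027,0.004,0],"spin": 0},{"slide": [0.028,0.003,0],"spin": 0},{"slide": [0.028,0,0],"spin": 0},{"slide": [0.027,0,0],"spin": 0},{"slide": [0,0,0],"spin": 0},{"slide": [0,0,0],"spin": 0}]}}

```text
clock: 22.7
position: [0.5116, 0.1762, 0.268]
ee_rot: [-0.0, 0.798, 0.602, -0.001]
contact_force: [0.6, 0.2, -0.7]
width: 0.0148
```

```bash
python3 - <<'E'
from h import *
import pickle
s=manip.get_state();rel(s)
a=eyes.get_image('scene');crop(a,300,80,460,200,5,'pics/sc30c.png')
a=eyes.get_image('wrist');cv2.imwrite('pics/wrist30.png',a)
E
```

```text
t 22.70 TCP rel mouth w -15.8 lat 9.4 h 135.0 mm | F in 0.4 lat 0.5 up -0.7 | width 14.8 yaw 74.06 mom [-0.0087 -0.0058 -0.0025]
```

View pics/sc30c.png

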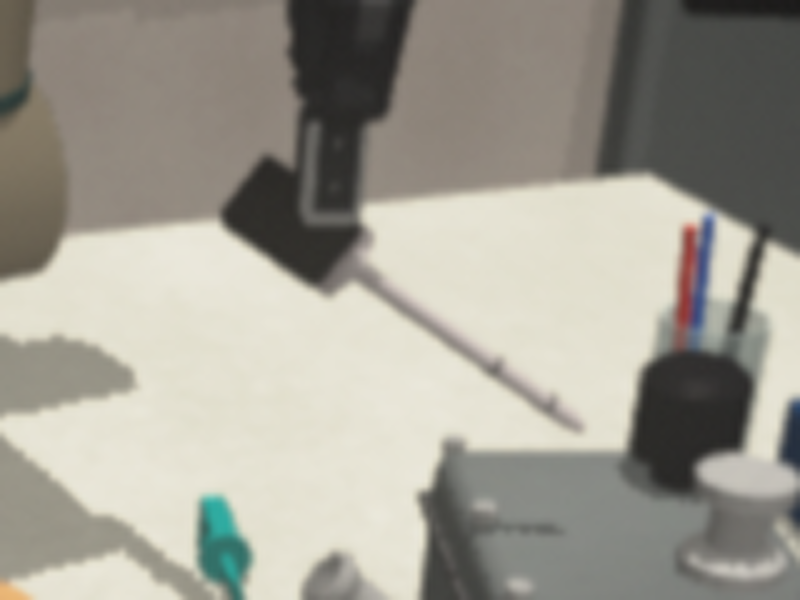

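View pics/wrist30.png

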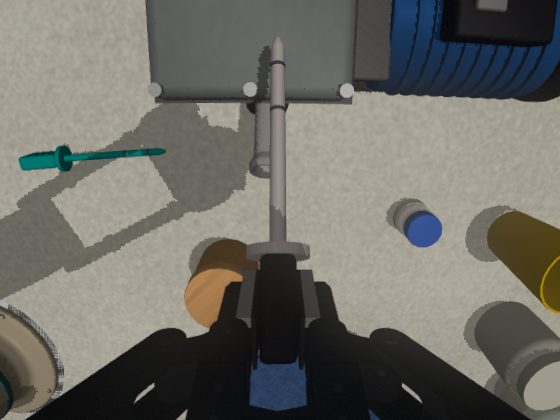

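{"fn": "servo_tool", "kwargs": {"increments": [{"slide": [0,0.002,0.015],"spin": 0},{"slide": [0,0,0.012],"spin": 0},{"slide": [0,0,0.008],"spin": 0},{"slide": [0,0,0.003],"spin": 0},{"slide": [0,0,0],"spin": 0}]}}

```text
clock: 23.3
position: [0.5135, 0.1749, 0.2303]
ee_rot: [-0.0, 0.799, 0.601, -0.0]
contact_force: [-0.2, -0.9, -0.5]
width: 0.0148
```

```bash
python3 - <<'E'
from h import *
import pickle
s=manip.get_state();rel(s)
a=eyes.get_image('scene');crop(a,300,80,460,200,5,'pics/sc31c.png')
E
```

```text
t 23.30 TCP rel mouth w -16.5 lat 11.5 h 97.3 mm | F in -0.9 lat 0.1 up -0.5 | width 14.8 yaw 73.95 mom [-0.0161  0.0173  0.0437]
```

View pics/sc31c.png

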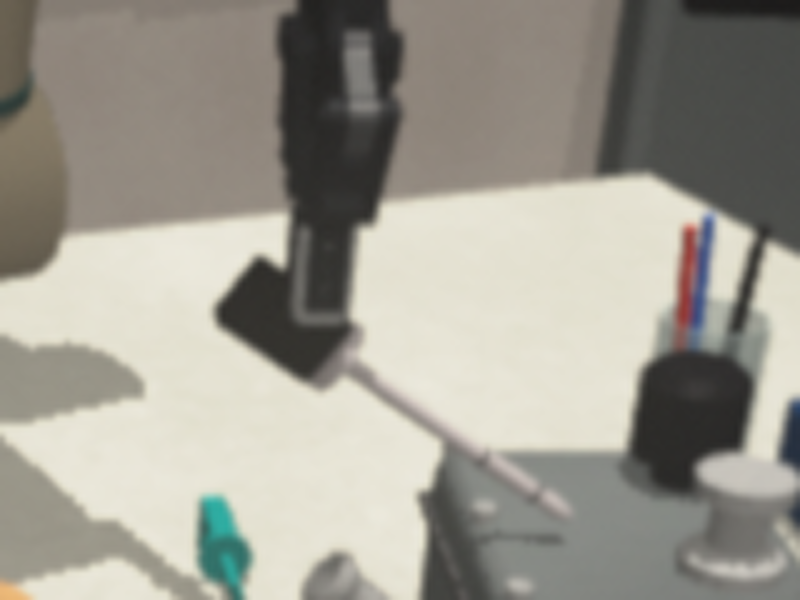

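{"fn": "servo_tool", "kwargs": {"increments": [{"slide": [0,0,0.005],"spin": 0},{"slide": [-0.003,0,0.0045],"spin": 0},{"slide": [-0.0028,0,0.0045],"spin": 0},{"slide": [-0.0027,0,0.0045],"spin": 0},{"slide": [0,0,0],"spin": 0}]}}

```text
clock: 23.85
position: [0.5112, 0.1662, 0.212]
ee_rot: [0.0, 0.799, 0.601, -0.0]
contact_force: [0.6, -3.0, 3.0]
width: 0.0148
```

```bash
python3 - <<'E'
from h import *
import pickle
s=manip.get_state();rel(s)
a=eyes.get_image('scene');crop(a,300,80,460,200,5,'pics/sc32c.png')
E
```

```text
t 23.85 TCP rel mouth w -25.6 lat 11.8 h 79.0 mm | F in -2.7 lat 1.4 up 3.0 | width 14.8 yaw 73.94 mom [-0.1322  0.0233 -0.0683]
```

View pics/sc32c.png

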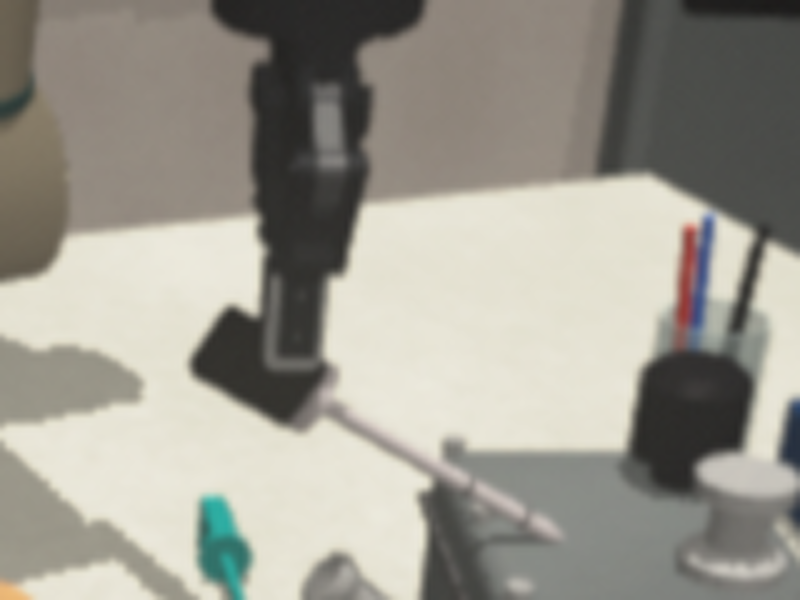

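{"fn": "servo_tool", "kwargs": {"increments": [{"slide": [-0.003,0,0.0048],"spin": 0},{"slide": [-0.0025,0,0.0048],"spin": 0},{"slide": [-0.0022,0,0.0048],"spin": 0},{"slide": [-0.002,0,0.0048],"spin": 0},{"slide": [-0.0018,0,0.0048],"spin": 0},{"slide": [0,0,0],"spin": 0}]}}

```text
clock: 24.5
position: [0.5079, 0.1559, 0.1873]
ee_rot: [-0.0, 0.799, 0.601, -0.0]
contact_force: [0.5, -2.4, 0.9]
width: 0.015
```

```bash
python3 - <<'E'
from h import *
import pickle
s=manip.get_state();rel(s)
a=eyes.get_image('scene');crop(a,300,80,460,200,5,'pics/sc33c.png')
E
```

```text
t 24.50 TCP rel mouth w -36.4 lat 11.5 h 54.3 mm | F in -2.1 lat 1.2 up 0.9 | width 15.0 yaw 73.94 mom [-0.0037 -0.0505 -0.0577]
```

View pics/sc33c.png

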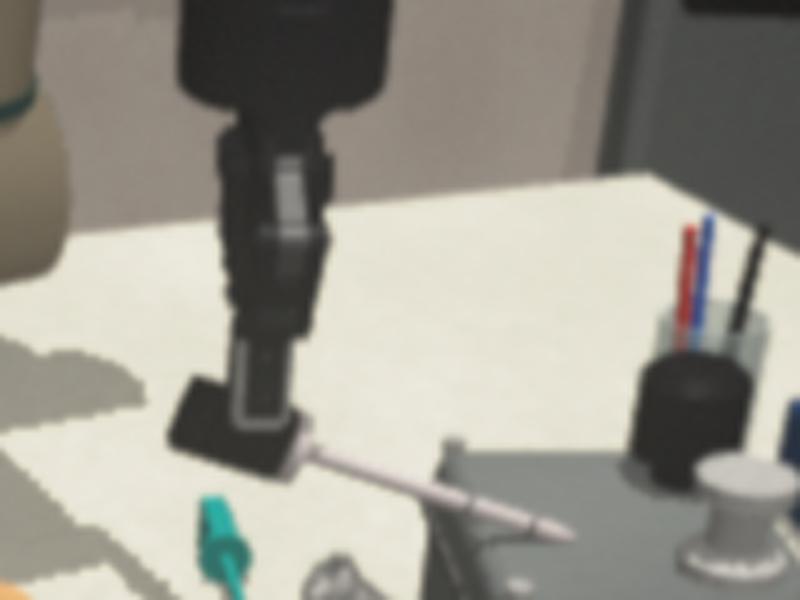

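{"fn": "servo_tool", "kwargs": {"increments": [{"slide": [-0.0018,0,0.005],"spin": 0},{"slide": [-0.0015,0,0.005],"spin": 0},{"slide": [-0.0012,0,0.005],"spin": 0},{"slide": [-0.001,0,0.004],"spin": 0},{"slide": [0,0,0],"spin": 0}]}}

```text
clock: 25.05
position: [0.5063, 0.1507, 0.1685]
ee_rot: [-0.0, 0.799, 0.602, -0.0]
contact_force: [-0.6, -1.7, 1.6]
width: 0.0152
```

```bash
python3 - <<'E'
from h import *
import pickle
s=manip.get_state();rel(s)
a=eyes.get_image('scene');crop(a,300,80,460,200,5,'pics/sc34c.png')
E
```

```text
t 25.05 TCP rel mouth w -41.7 lat 11.4 h 35.5 mm | F in -1.8 lat -0.1 up 1.6 | width 15.2 yaw 73.96 mom [ 0.0711 -0.0563 -0.041 ]
```

View pics/sc34c.png

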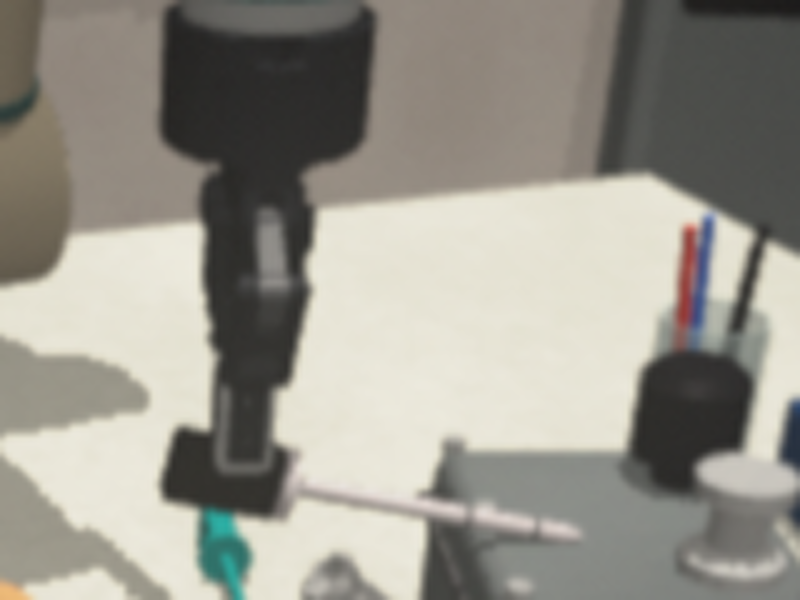

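```bash
python3 - <<'E'
from h import *
k=dict(sc=5,x0=300,y0=80,lat=.0115)
for n,c,r in [('33',(310,455),(560,535)),('34',(300,488),(560,531))]:
    a=pl(*c,**k);b=pl(*r,**k);d=b-a;print(n,a,b,np.degrees(np.arctan2(-d[1],d[0])))
E
```

```text
33 [-12.3867  59.5306] [90.9411 23.5981] 19.175245276883004
34 [-15.2174  44.9713] [90.6861 25.4165] 10.4616907533899
```

{"fn": "servo_tool", "kwargs": {"increments": [{"slide": [-0.0007,0,0.0045],"spin": 0},{"slide": [-0.0005,0,0.0045],"spin": 0},{"slide": [-0.0003,0,0.0045],"spin": 0},{"slide": [-0.0002,0,0.0035],"spin": 0},{"slide": [0,0,0],"spin": 0}]}}

```text
clock: 25.6
position: [0.5059, 0.1492, 0.1515]
ee_rot: [-0.0, 0.799, 0.602, -0.0]
contact_force: [-0.3, -0.5, 2.0]
width: 0.0152
```

```bash
python3 - <<'E'
from h import *
import pickle
s=manip.get_state();rel(s)
a=eyes.get_image('scene');crop(a,300,80,460,200,5,'pics/sc35c.png')
E
```

```text
t 25.60 TCP rel mouth w -43.3 lat 11.5 h 18.5 mm | F in -0.6 lat -0.2 up 2.0 | width 15.2 yaw 73.96 mom [ 0.1328 -0.0162 -0.0325]
```

View pics/sc35c.png

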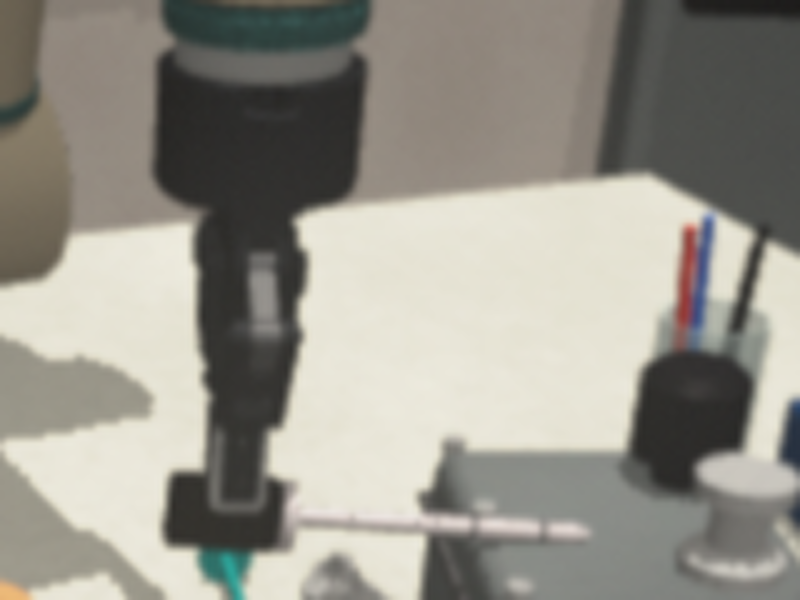

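{"fn": "servo_tool", "kwargs": {"increments": [{"slide": [0,0,-0.008],"spin": 0},{"slide": [0,0,-0.015],"spin": 0},{"slide": [0,0,-0.02],"spin": 0},{"slide": [0,0,-0.02],"spin": 0},{"slide": [0,0,-0.015],"spin": 0},{"slide": [0,0,-0.008],"spin": 0},{"slide": [0,0,0],"spin": 0},{"slide": [0,0,0],"spin": 0}]}}

```text
clock: 26.45
position: [0.5059, 0.1491, 0.2378]
ee_rot: [-0.0, 0.799, 0.602, -0.0]
contact_force: [-0.0, -0.2, -0.8]
width: 0.0149
```

```bash
python3 - <<'E'
from h import *
import pickle
k=dict(sc=5,x0=300,y0=80,lat=.0115)
a=pl(295,517,**k);b=pl(575,531,**k);d=b-a;print('before lift',a,b,np.degrees(np.arctan2(-d[1],d[0])))
s=manip.get_state();rel(s);pickle.dump(s,open('s36.pkl','wb'));print(s['qd'],s['position'])
a=eyes.get_image('scene');cv2.imwrite('pics/scene36.png',a);crop(a,300,50,460,170,5,'pics/sc36c.png')
cv2.imwrite('pics/top36.png',eyes.get_image('top'));cv2.imwrite('pics/wrist36.png',eyes.get_image('wrist'))
E
```

```text
before lift [-16.2257  31.9504] [96.6771 25.4064] 3.3172401261022566
t 26.45 TCP rel mouth w -43.5 lat 11.4 h 104.8 mm | F in -0.2 lat 0.0 up -0.8 | width 14.9 yaw 73.97 mom [0.025  0.016  0.0423]
[-0.0006  0.0084  0.0155 -0.0003 -0.0008  0.0012] [0.5059 0.1491 0.2378]
```

View pics/sc36c.png

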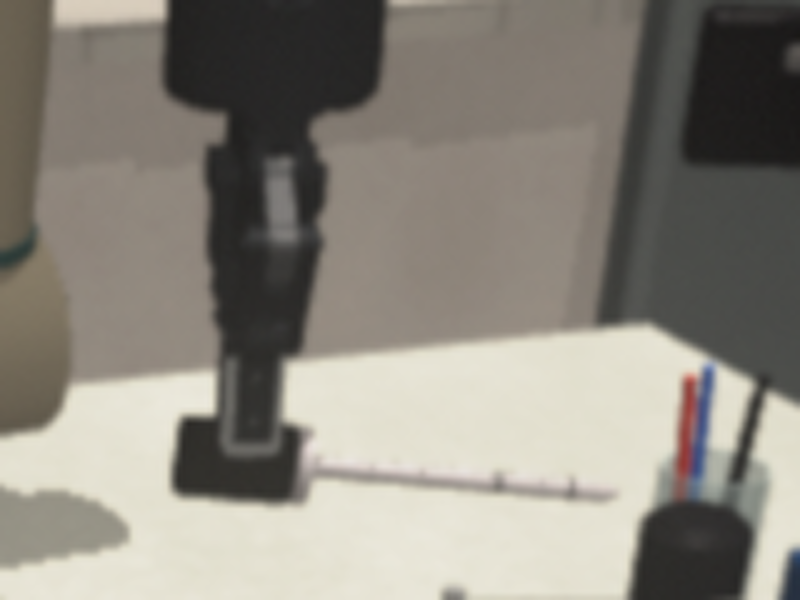

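View pics/scene36.png

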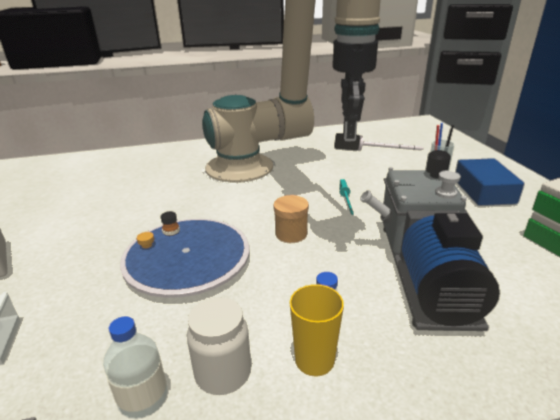

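View pics/wrist36.png

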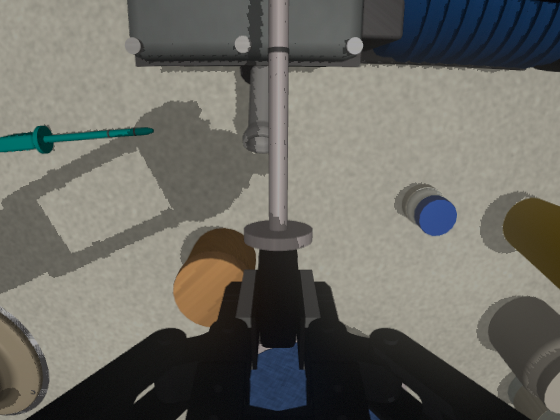

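```bash
python3 - <<'E'
from h import *
k=dict(sc=5,x0=300,y0=50,lat=.0115)
a=pl(312,462,**k);b=pl(605,493,**k);d=b-a;print(a,b,np.degrees(np.arctan2(-d[1],d[0])))
# independent: wrist view: apparent rod thickness/position: ring1 row -> distance
s=manip.get_state();Rm=q2R(s['ee_rot'])
for th in (0,4,8,12):
    H=s['position']+np.array([0,0,.016]);t=np.radians(th)
    dirv=Rm[:,0]*np.cos(t)-np.array([0,0,1])*np.sin(t)
    n=Rm[:,0]*np.sin(t)+np.array([0,0,1])*np.cos(t)
    out=[proj('wrist',H+dirv*x) for x in ()]
    print(th,[ (proj('wrist',H+dirv*.028+sg*.015*Rm[:,1],s)) for sg in(1,-1)],[proj('wrist',H+dirv*.1+sg*.004*Rm[:,1],s)[0] for sg in(1,-1)])
print(s['position'],s['qd'])
E
```

```text
[-16.4171 119.7498] [ 96.3743 106.4762] 6.71187957582422
0 [array([310.6633, 219.8538]), array([240.4933, 219.7572])] [np.float64(286.2319445973455), np.float64(264.7646432948848)]
4 [array([310.2973, 218.4282]), array([240.9293, 218.3331])] [np.float64(285.88585712730634), np.float64(265.3972663218334)]
8 [array([309.9321, 217.3348]), array([241.363 , 217.2411])] [np.float64(285.56403778751945), np.float64(265.97944359727575)]
12 [array([309.5696, 216.568 ]), array([241.792 , 216.4756])] [np.float64(285.26514615116344), np.float64(266.51437472717225)]
[0.5057 0.149  0.2372] [-0.0026  0.0006 -0.0034 -0.0011 -0.0011  0.0007]
```

Lifted, but the tilt estimate went from 3.3° to 6.7° (limit 10°), so it sagged a little. I'll press it level once more on the lid, tighten the grip, and lift gently.

{"fn": "servo_tool", "kwargs": {"increments": [{"slide": [0,0,0.02],"spin": 0},{"slide": [0,0,0.025],"spin": 0},{"slide": [0,0,0.02],"spin": 0},{"slide": [0,0,0.01],"spin": 0},{"slide": [0,0,0.005],"spin": 0},{"slide": [0,0,0.005],"spin": 0},{"slide": [0,0,0.003],"spin": 0},{"slide": [0,0,0],"spin": 0}]}}

```text
clock: 27.4
position: [0.507, 0.1491, 0.1509]
ee_rot: [0.0, 0.799, 0.602, 0.001]
contact_force: [-0.3, -0.5, 1.7]
width: 0.0146
```

```bash
python3 - <<'E'
from h import *
s=manip.get_state();rel(s);print(s['position'])
a=eyes.get_image('scene');crop(a,300,80,460,200,5,'pics/sc37c.png')
E
```

```text
t 27.40 TCP rel mouth w -43.2 lat 12.5 h 17.9 mm | F in -0.5 lat -0.1 up 1.7 | width 14.6 yaw 73.96 mom [ 0.037  -0.0404  0.0035]
[0.507  0.1491 0.1509]
```

View pics/sc37c.png

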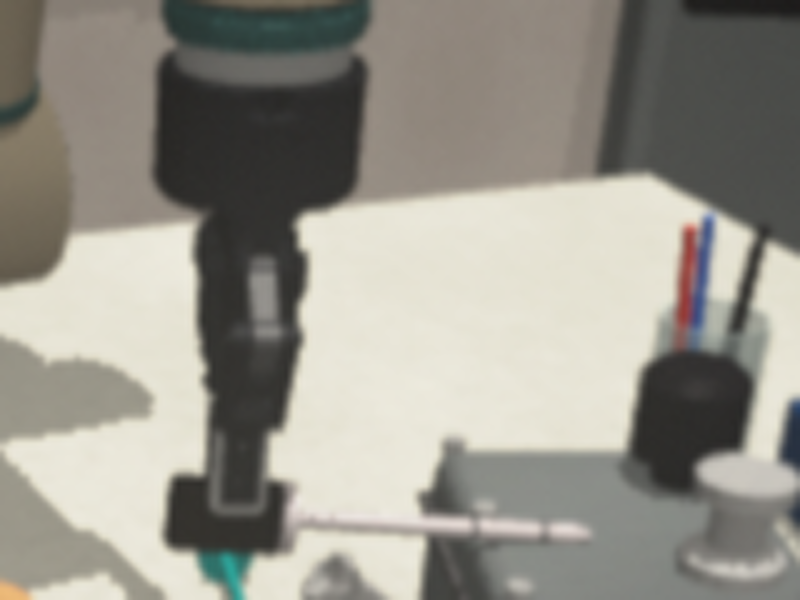

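{"fn": "servo_tool", "kwargs": {"increments": [{"slide": [0,0,0.002],"spin": 0},{"slide": [0,0,0.002],"spin": 0},{"slide": [0,0,0.0015],"spin": 0},{"slide": [0,0,0],"spin": 0}]}}

```text
clock: 27.85
position: [0.5065, 0.1492, 0.1446]
ee_rot: [-0.0, 0.799, 0.602, 0.0]
contact_force: [0.8, -1.0, 1.3]
width: 0.0147
```

```bash
python3 - <<'E'
from h import *
s=manip.get_state();rel(s);print(s['position'])
a=eyes.get_image('scene');crop(a,300,80,460,200,5,'pics/sc38c.png')
E
```

```text
t 27.85 TCP rel mouth w -43.2 lat 12.0 h 11.6 mm | F in -0.7 lat 1.1 up 1.3 | width 14.7 yaw 73.96 mom [ 0.1434 -0.0702 -0.0898]
[0.5065 0.1492 0.1446]
```

View pics/sc38c.png

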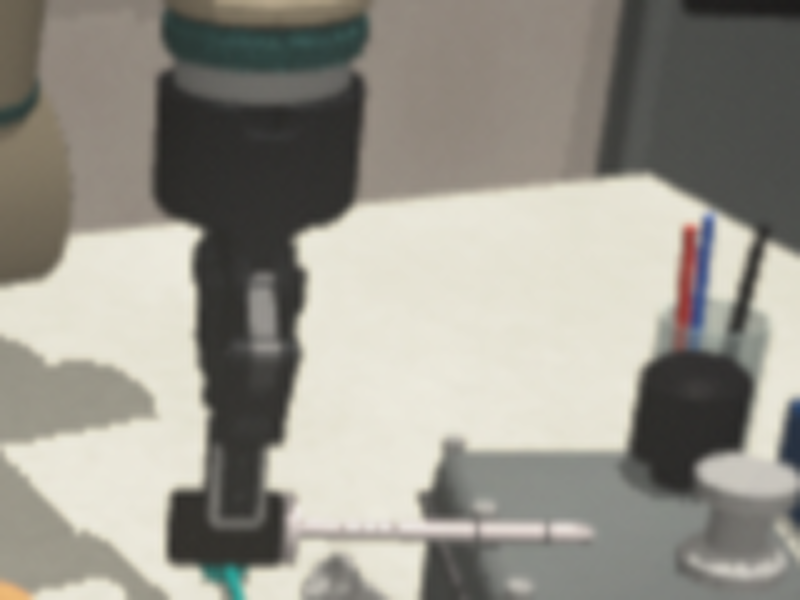

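Level now (rod at rows 525–531 in the crop). Tightening the grip to 60 N, then a gentle lift.

{"fn": "servo_tool", "kwargs": {"increments": [{"slide": [0,0,0],"spin": 0},{"slide": [0,0,0],"spin": 0},{"slide": [0,0,-0.002],"spin": 0},{"slide": [0,0,-0.005],"spin": 0},{"slide": [0,0,-0.007],"spin": 0},{"slide": [0,0,-0.009],"spin": 0},{"slide": [0,0,-0.01],"spin": 0},{"slide": [0,0,-0.01],"spin": 0}], "newtons": 60}}

```text
clock: 28.7
position: [0.5064, 0.1491, 0.1888]
ee_rot: [0.0, 0.799, 0.602, 0.0]
contact_force: [-0.1, 0.2, 0.0]
width: 0.0139
```

{"fn": "servo_tool", "kwargs": {"increments": [{"slide": [0,0,-0.009],"spin": 0},{"slide": [0,0,-0.007],"spin": 0},{"slide": [0,0,-0.004],"spin": 0},{"slide": [0,0,-0.002],"spin": 0},{"slide": [0,0,0],"spin": 0},{"slide": [0,0,0],"spin": 0},{"slide": [0,0,0],"spin": 0},{"slide": [0,0,0],"spin": 0}]}}

```text
clock: 29.5
position: [0.5061, 0.1491, 0.2094]
ee_rot: [-0.0, 0.799, 0.602, -0.0]
contact_force: [0.7, 0.4, -0.8]
width: 0.0139
```

```bash
python3 - <<'E'
from h import *
s=manip.get_state();rel(s);print(s['position'],s['qd'])
a=eyes.get_image('scene');cv2.imwrite('pics/scene39.png',a);crop(a,300,50,460,170,5,'pics/sc39c.png')
E
```

```text
t 29.50 TCP rel mouth w -43.4 lat 11.7 h 76.4 mm | F in 0.6 lat 0.5 up -0.8 | width 13.9 yaw 73.97 mom [-0.0421  0.039   0.0023]
[0.5061 0.1491 0.2094] [ 0.0003 -0.0006 -0.0018 -0.0006 -0.      0.0004]
```

View pics/sc39c.png

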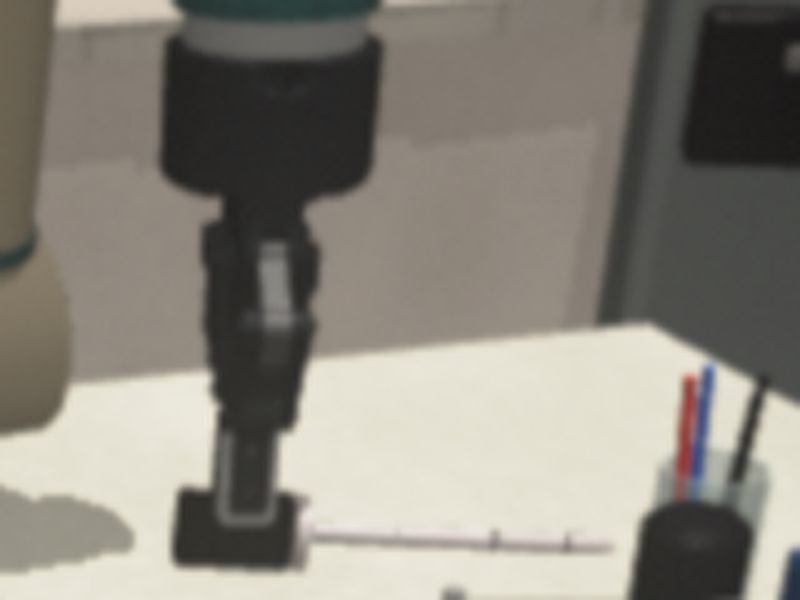

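```bash
python3 - <<'E'
from h import *
k=dict(sc=5,x0=300,y0=50,lat=.0115)
a=pl(310,532,**k);b=pl(605,546,**k);d=b-a;print(a,b,np.degrees(np.arctan2(-d[1],d[0])), 'z',.133+b[1]/1e3)
b0=eyes.get_image('scene');o=cv2.imread('pics/scene39.png');print('moved px',(cv2.absdiff(b0,o).max(2)>40).sum())
s0=cv2.imread('pics/scene0.png');d=(cv2.absdiff(b0,s0).max(2)>60).astype(np.uint8);n,l,st,c=cv2.connectedComponentsWithStats(d);print([ (tuple(r[:5])) for r in st[1:] if r[4]>15])
rel(manip.get_state())
E
```

```text
[-14.8768  90.8484] [99.7137 84.4372] 3.2023033079911607 z 0.21743719920942012
moved px 0
[(np.int32(256), np.int32(0), np.int32(15), np.int32(35), np.int32(204)), (np.int32(283), np.int32(0), np.int32(34), np.int32(20), np.int32(606)), (np.int32(379), np.int32(0), np.int32(11), np.int32(9), np.int32(48)), (np.int32(448), np.int32(6), np.int32(15), np.int32(8), np.int32(105)), (np.int32(446), np.int32(22), np.int32(12), np.int32(4), np.int32(42)), (np.int32(284), np.int32(26), np.int32(29), np.int32(10), np.int32(216)), (np.int32(429), np.int32(26), np.int32(4), np.int32(19), np.int32(39)), (np.int32(363), np.int32(29), np.int32(15), np.int32(12), np.int32(150)), (np.int32(251), np.int32(40), np.int32(22), np.int32(5), np.int32(64)), (np.int32(283), np.int32(43), np.int32(29), np.int32(15), np.int32(365)), (np.int32(334), np.int32(43), np.int32(43), np.int32(12), np.int32(392)), (np.int32(411), np.int32(47), np.int32(18), np.int32(38), np.int32(283)), (np.int32(247), np.int32(48), np.int32(28), np.int32(12), np.int32(252)), (np.int32(332), np.int32(57), np.int32(44), np.int32(96), np
[... 486 characters left out ...]
33), np.int32(82), np.int32(21), np.int32(593)), (np.int32(356), np.int32(145), np.int32(11), np.int32(3), np.int32(26)), (np.int32(334), np.int32(147), np.int32(27), np.int32(18), np.int32(312)), (np.int32(400), np.int32(146), np.int32(27), np.int32(16), np.int32(284)), (np.int32(262), np.int32(150), np.int32(103), np.int32(103), np.int32(2784)), (np.int32(210), np.int32(160), np.int32(5), np.int32(9), np.int32(24)), (np.int32(223), np.int32(170), np.int32(30), np.int32(4), np.int32(69)), (np.int32(165), np.int32(229), np.int32(53), np.int32(52), np.int32(496))]
t 29.60 TCP rel mouth w -43.3 lat 11.8 h 76.5 mm | F in -0.7 lat -0.6 up -0.9 | width 13.6 yaw 73.97 mom [-0.0194 -0.0085 -0.0247]
```

{"fn": "servo_tool", "kwargs": {"increments": [{"slide": [0,0,0],"spin": 0},{"slide": [0,0,0],"spin": 0},{"slide": [0,0,0],"spin": 0},{"slide": [0,0,0],"spin": 0},{"slide": [0,0,0],"spin": 0},{"slide": [0,0,0],"spin": 0}]}}

```text
clock: 30.2
position: [0.5063, 0.1491, 0.2097]
ee_rot: [-0.0, 0.799, 0.602, 0.0]
contact_force: [0.0, -0.7, 0.0]
width: 0.0139
```

```bash
python3 - <<'E'
from h import *
b0=eyes.get_image('scene');o=cv2.imread('pics/scene39.png');print('moved px',(cv2.absdiff(b0,o).max(2)>30).sum())
rel(manip.get_state())
print(manip.sign_off())
E
```

```text
moved px 0
t 30.25 TCP rel mouth w -43.3 lat 11.8 h 76.7 mm | F in 0.5 lat -0.4 up -1.0 | width 13.8 yaw 73.97 mom [ 0.0213 -0.0005 -0.0043]
the job is handed in; nothing more can be done
None
```

The dipstick went fully home in the tube, was drawn right out, and is now held level and still in the gripper. I handed the job in at about 30 s; sign-off gives no verdict, so these are my own checks.

**How it went:** I took the black-handled stick off the tray and left the turquoise one alone. The tool can only point down, so I let the stick swivel to 40° in a light grip by working its tip in the tube's funnel. To level it again, I rested the rod on the fixed pump's lid, tightened the grip to 60 N and lifted.

**What went wrong:**
- **Lost grip:** on the first swivel the fingers slid off the handle. The stick stayed lodged level in the tube's mouth, and I regrasped it deeper without it falling.
- **Sag:** after the first lift the tilt had grown from about 3° to about 7°. I levelled it again before handing in.

**Last checks:**
- **Seating:** the collar looked flush on the rim in two views, with 17 N of push along the tube axis and no further movement.
- **Final pose:** the tilt is about 3° tip-down and the whole stick is more than 0.21 m above the bench. The tip is about 130 mm from the mouth.
- **Stillness:** nothing moved between two pictures 0.7 s apart.
- **Bystanders:** comparing the start and end scene pictures shows no shift in the jars, beaker, bottle or tray items.
- **Where readings disagreed:** the cameras differed by about 4 mm on the mouth's position, and contact forces settled the insertion. The finger opening reads 14 mm on the 16 mm handle, but it holds steady.

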